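Load a printed part into the inclined jig and pin it

ROBOT

A 6-joint arm with a two-finger parallel gripper is mounted at the origin on the work surface. World frame = base frame: x ahead of the robot, y to its left, z up, the work surface at z = 0. Lengths are in m, angles in rad, forces in N, time in s.
With the tool pointing down it reaches from about 0.35 to 0.85 m from the base axis. Payload 8.1 kg.
Tool frame: the origin (TCP) lies at the very end of the fingers, on their centre line; the grasp point (between the pads) lies 19 mm behind it (robot.pinch_z is the distance from the TCP to the grasp point, in m); x points along the fingers, z is the direction in which the jaws open and shut, and the axes are right-handed (so a half turn about x gives the same grasp; the last joint's range is limited). The gripper opens to 93 mm and grips with 3 to 60 N. Pads are 15 mm wide; open, the fingers measure 128 mm over their backs; the gripper's body (75 mm by 188 mm) begins 65 mm behind the grasp point.
Start: joints at [1.215, 0.13, 1.488, -0, 1.523, -0.085], TCP at [0.16, 0.578, 0.219] pointing down, gripper open.
Joint ranges: [-2.96, 2.96], [-0.89, 2.26], [0.02, 2.5], [-1.34, 4.48], [0, 2.73], [-2.66, 2.66]. Speed limits (rad/s): [2.39, 2.39, 2.79, 3.14, 3.14, 3.14].

INTERFACE

Orientations are given as a rotation vector (axis times angle).
In Python, from plant import robot, optics, ticket gives the robot as it stands.
- The arm moves only by the tool jog_arm, never from a script. Its argument "targets" is a list of rows, each a list of 7 numbers: the shift along the tool's x, y, z in cm, then the turn, a rotation vector about the tool's x, y, z in degrees, then the closure, from 0 (fully open) to 1 (shut). In form: [[dx, dy, dz, ax, ay, az, grip], ...]. A call has 1 to 5 rows; each row is the pose to reach, as a shift and turn from the pose measured when the call began, along the tool's axes at that moment; what a row does not reach only later rows make up. A row lasts 1/8 s, in which the tool goes at most 62.5 mm and 10.7 degrees, less where a joint would pass 70% of its speed; a pose out of reach is approached as far as the arm can. A call with a gripper value outside its range is refused whole. The fingers move at their own pace and stop on an object; "squeeze" is the grip in N (left out, the last holds). Time passes only in rows, so rows that repeat a pose let the fingers close. It gives the time, the measured TCP pose, the force and the opening at its end, in the units of the state.
- robot.read_state(): the state, without advancing time (a new reading comes with each control period).
- optics.read_camera(name): name is "scene" or "top" or "wrist"; returns a dict with "frame" (400x640x3 uint8, red, green, blue), "vertical_fov" (degrees; the focal length in pixels is half the picture's height over the tangent of half this angle, whatever the lens; pixels are square), "cx", "cy" (the principal point, pixels), "k1" (the pictures are not rectified: a ray, as slopes to the right and down, at radius r is drawn at 1 + k1 r^2 times it, then the intrinsics apply), "R" (3x3) and "t" (3): a world point X has camera coordinates R X + t. Camera axes: x right, y down, z forward; pixel columns grow to the right and rows downward; lengths in m; the calibration is good to about 2 mm. A picture is of the moment at which its call begins. There is no depth.
- ticket.close_job(): hands the job in, once; it reports no verdict.
The state is a dict: "t": time; "q": joint angles; "dq": joint speeds; "joint_torque": joint torques, N m; "tool_pos": TCP position; "orientation": TCP orientation; "force": force on the tool from outside, world axes, zero at the start; "wrist_torque": the same for the moment, N m; "opening": finger opening in m.
Only numpy, scipy, OpenCV 4.12 (cv2) and the standard library are available. Lean on these libraries where they do the work, as an engineer would, in place of code of your own. Each camera call takes 0.05 s, during which the arm holds its last target.

TASK

Take the orange printed block out of its grey holder, set it down on the lower open end of the sloping jig plate with its tall tail fin pointing downhill, and let go. Then take it by the fin, or push on its tail, and slide it up the slope under the blue bridge until it rests against the yellow stop, without ramming the stop, and let go. Finally take the red-headed lock pin from its stand and push it square to the slope down through the bridge, the block and the plate until its collar sits on the bridge; leave it there and do not disturb the caliper, the loose collar ring or the small bracket.

Things in the scene. Friction and masses are not known exactly. Their poses are not given: they have to be found in the camera images.
- part_center (a point): centre of the orange block, half-way up, on its vertical through hole (15 mm). Block 70 (x) x 44 (y) x 30 mm high, 70-140 g. From its -x end a fin sticks out 34 mm (35 to 69 mm behind the centre), 12 mm thick, from the underside to 52 mm above it. At the start it lies flat in the holder, the fin hidden between the holder's walls: only the block's sides can be gripped
- holder: grey fixed holder: plate 125 x 60 mm, 12 mm high, the block resting on it with its centre about over this origin (origin at table level, x towards the block's front). Two walls 3 mm either side of the fin, from 41 to 77 mm behind the origin, as tall as the fin (64 mm above the table)
- ramp: face of the fixed aluminium jig plate, 10 degrees steep. Origin on the face, on the axis of the pin hole (14 mm, through the 14 mm plate). x up the slope, y across, z square to the face. Face from x = -190 (foot) to +60 mm, 110 wide; friction alone holds the block on it. Block home, front touching the stop: its centre at x = 0, y = 0, z = 15 mm, axes along these, all holes in line
- stop: yellow fixed stop block on the sloping plate, 12 x 90 x 22 mm; origin in the middle of its lower edge of the face that looks downhill, at x = 35 mm in the ramp frame; axes as the ramp's
- pin_grip (a point): centre of the red wing head of the steel lock pin; z along the pin towards the head. Head 24 (x) x 12 (y) x 34 mm (z); below it a collar 22 mm across, 17 to 22 mm below here, then a shank 10 mm in diameter, 54 mm long, tapered tip 76 mm below here. 60 g. Stands upright in its stand, collar on top. Seated in the jig, this point is 65 mm above the ramp face along its z
- pin_stand: grey fixed block 60 x 60 mm, 60 mm high, with a 13.5 mm through hole in the middle holding the pin; origin in the middle of its underside
- collar: bystander: loose orange ring 60 mm across, 22 mm high, lying on the mat; origin in the middle of its underside
- caliper: bystander: steel caliper with black slide, 190 mm long (x), 11 mm high, lying on the mat; origin in the middle of its underside
- bracket: bystander: small orange L bracket 50 x 30 x 38 mm on the mat; origin in the middle of its underside
- roof_hole (a point): mouth of the 14 mm hole in the roof of the fixed blue bridge, 43 mm above the ramp face on its z axis; axes as the ramp's. Bridge 66 mm along x, 72 mm wide; roof 10 mm thick, its underside 33 mm above the face; tunnel 48 mm wide (y), open at both ends. Downhill of it two guide strips, 6 mm high, narrow from 66 mm apart (x = -144 mm) to 48 mm (x = -33)
Not all that is in view belongs to the job. What is shaped like the part that bears pin_grip but turquoise or white is not meant.

How it is judged:
By the outcome, as a careful person would: the job done as asked, in the order asked, and still so for the second after the job is handed in, with the robot touching nothing.
It also fails if it takes over 67 s, if anything falls off the work surface, if the arm or the gripper's body presses on something with over 40 N, if the wrist force passes 120 N, or if a joint passes its speed limit or range.

## Working session

There is one attempt and no reset: what is moved stays moved. The work goes in short steps, Python scripts to look and compute and a tool call to move; the robot and the scene stay as the last step left them, time stands still between calls to the robot, and variables do not carry over. Pictures are saved under pics/ and viewed, and the job is handed in when it is done.

Besides the shell and the picture viewer there is one more tool, called as a command line: name --pt "numbers of a row" for each row, then --argument value for the rest. jog_arm: Moves the arm, as the interface text tells. Its arguments: {"type":"object","properties":{"targets":{"type":"array"},"squeeze":{"type":"number"}},"required":["targets"]}

```bash
ls; mkdir -p pics; cat > h.py <<'E'
import numpy as np, cv2
from plant import robot, optics, ticket
def shot(n,fn=None):
    c=optics.read_camera(n)
    if fn: cv2.imwrite('pics/'+fn,c['frame'][:,:,::-1])
    return c
E
python3 - <<'E'
from h import *
for n in ['scene','top','wrist']:
    c=shot(n,n+'0.png'); np.savez(n+'0.npz',**c)
    print(n,c['vertical_fov'],c['cx'],c['cy'],c['k1'],c['R'].round(4).tolist(),c['t'].round(4).tolist())
print(robot.read_state(), robot.pinch_z)
E
```

```text
pics
scene 53.967148532108624 320.98794100736256 202.88482319103244 -0.00187893474987021 [[-0.7666, 0.642, -0.0087], [0.435, 0.5093, -0.7426], [-0.4723, -0.573, -0.6697]] [0.373, -0.148, 1.069]
top 47.403453836236125 324.3634230849525 199.9721746666066 -0.02417379006444401 [[0.0016, -1.0, -0.0093], [-0.9933, -0.0005, -0.1158], [0.1158, 0.0094, -0.9932]] [-0.0056, 0.5243, 1.0374]
wrist 58.071540305875146 323.98642282425016 195.02294678150145 -0.0522192992615894 [[0.2684, 0.9633, -0.0015], [0.9354, -0.2602, 0.2395], [0.2303, -0.0656, -0.9709]] [-0.5991, -0.0284, 0.3907]
{'t': 0.15, 'q': array([ 1.21458271e+00,  1.31003843e-01,  1.48896730e+00,  1.78044205e-05,
        1.52300485e+00, -8.53968537e-02]), 'dq': array([-0.00096866, -0.00170391, -0.00338262,  0.00207072, -0.00320562,
       -0.00023966]), 'joint_torque': array([ 3.01132450e-04, -5.60477936e+01, -4.92332160e+01,  7.69008812e-02,
        3.04116297e-02, -6.57545093e-05]), 'tool_pos': array([0.16033668, 0.5777513 , 0.21785273]), 'orientation': array([-1.0081964 ,  1.32643353,  1.00698903]), 'force': array([-0.13683459, -0.33979724, -0.66519496]), 'wrist_torque': array([ 0.0453913 , -0.06998236, -0.00808777]), 'opening': 0.0931086766744934} 0.0188
```

View pics/scene0.png

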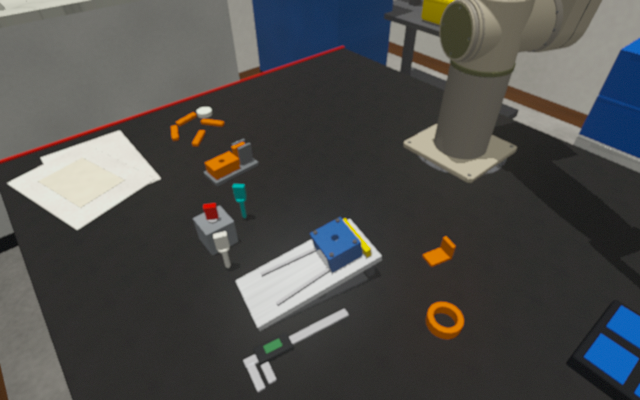

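View pics/top0.png

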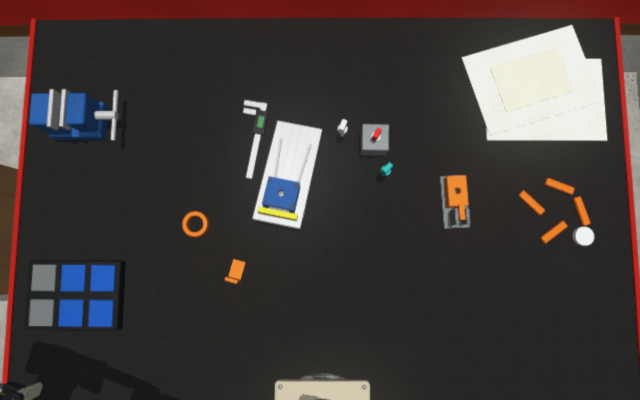

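View pics/wrist0.png

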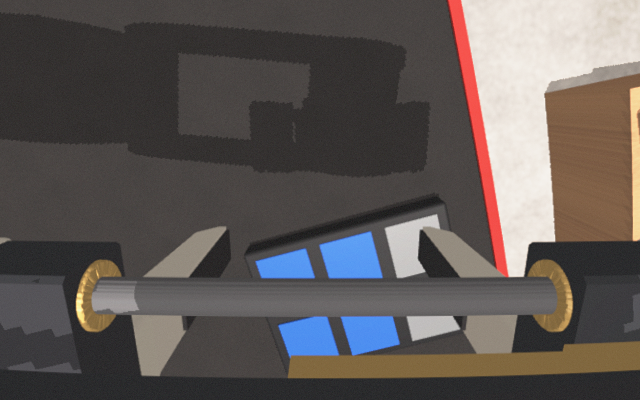

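```bash
cat >> h.py <<'E'
def load(n):
    return dict(np.load(n,allow_pickle=True))
def K(c):
    f=200/np.tan(np.radians(float(c['vertical_fov'])/2)); return f,float(c['cx']),float(c['cy']),float(c['k1'])
def ray(c,uv):
    f,cx,cy,k=K(c); d=np.array([(uv[0]-cx)/f,(uv[1]-cy)/f]); s=d.copy()
    for _ in range(20): s=d/(1+k*(s@s))
    R=c['R'];o=-R.T@c['t']; v=R.T@np.array([s[0],s[1],1]); return o,v/np.linalg.norm(v)
def onz(c,uv,z):
    o,v=ray(c,uv); return o+v*(z-o[2])/v[2]
def proj(c,X):
    f,cx,cy,k=K(c); p=c['R']@np.array(X)+c['t']; s=p[:2]/p[2]; s=s*(1+k*(s@s)); return np.array([cx+f*s[0],cy+f*s[1]])
def tri(c1,a,c2,b):
    o1,v1=ray(c1,a);o2,v2=ray(c2,b)
    A=np.stack([v1,-v2],1); l=np.linalg.lstsq(A,o2-o1,rcond=None)[0]
    p,q=o1+l[0]*v1,o2+l[1]*v2; return (p+q)/2,np.linalg.norm(p-q)
def crop(c,x0,y0,w,h,s,fn):
    cv2.imwrite('pics/'+fn,cv2.resize(np.ascontiguousarray(c['frame'][y0:y0+h,x0:x0+w,::-1]),None,fx=s,fy=s,interpolation=cv2.INTER_CUBIC))
E
python3 - <<'E'
from h import *
t=load('top0.npz');s=load('scene0.npz')
crop(t,235,80,170,160,4,'a.png'); crop(s,190,120,200,210,2.8,'b.png'); crop(t,425,160,60,80,6,'c.png'); 
E
```

```text
(no output)
```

View pics/a.png

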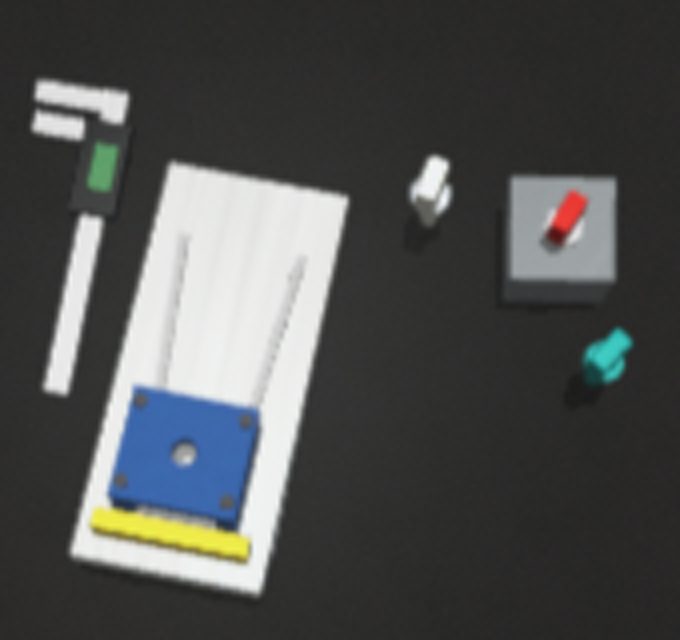

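View pics/b.png

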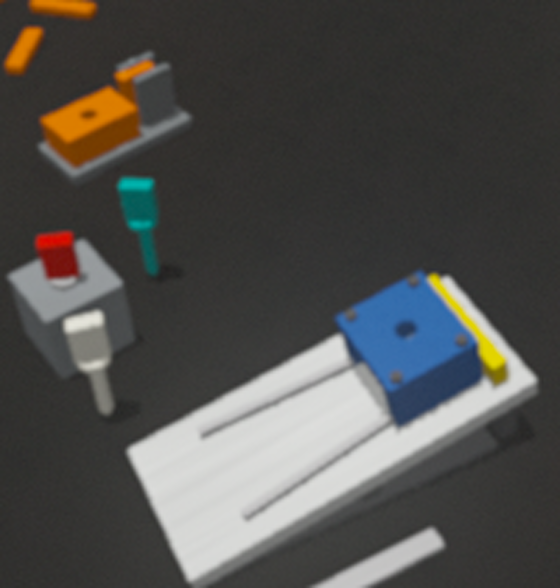

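View pics/c.png

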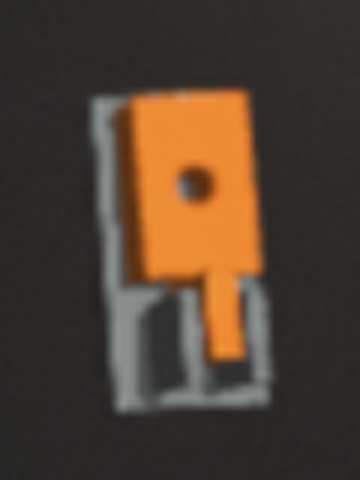

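```bash
python3 - <<'E'
from h import *
t=load('top0.npz');s=load('scene0.npz')
def cornersub(c,pts,w=4):
    g=cv2.cvtColor(c['frame'],cv2.COLOR_RGB2GRAY)
    p=np.array(pts,np.float32).reshape(-1,1,2)
    return cv2.cornerSubPix(g,p,(w,w),(-1,-1),(cv2.TERM_CRITERIA_EPS+cv2.TERM_CRITERIA_MAX_ITER,50,0.01)).reshape(-1,2)
a=lambda x,y:(235+(x+.5)/4-.5,80+(y+.5)/4-.5)
b=lambda x,y:(190+(x+.5)/2.8-.5,120+(y+.5)/2.8-.5)
cc=lambda x,y:(425+(x+.5)/6-.5,160+(y+.5)/6-.5)
T=[a(172,163),a(349,197),a(262,597),a(70,555)]
S=[b(195,585),b(128,451),b(448,278),b(537,382)]
Tr=cornersub(t,T);Sr=cornersub(s,S)
for i in range(4): print('plate',tri(t,T[i],s,S[i]),tri(t,Tr[i],s,Sr[i]))
# hole and screws in roof
T=[a(184,453),a(141,401),a(246,423),a(228,502),a(121,482)]
S=[b(405,329),b(396,377),b(350,314),b(413,281),b(461,340)]
for i in range(5): print('roof',tri(t,T[i],s,S[i]))
# part
T=[cc(195,184),cc(135,95),cc(248,92),cc(262,272),cc(147,277)]
S=[b(89,114)]
print('parthole',tri(t,T[0],s,S[0]))
for p in T: print(onz(t,p,.042))
print('red', tri(t,a(574,200),s,b(56,240)))
E
```

```text
plate (array([0.71824808, 0.11108431, 0.01490487]), np.float64(0.00665449837513569)) (array([0.7195553 , 0.11050376, 0.0187381 ]), np.float64(0.0020468387404375733))
plate (array([0.69749383, 0.00240873, 0.01694545]), np.float64(0.0036359431238025207)) (array([0.69750493, 0.00224559, 0.01884654]), np.float64(0.0017747370620145497))
plate (array([0.45436783, 0.05025451, 0.05796352]), np.float64(0.001976466043861013)) (array([0.45584033, 0.05188509, 0.06206985]), np.float64(0.0024194689439414416))
plate (array([0.47795645, 0.15951527, 0.06026329]), np.float64(0.0020373181316876697)) (array([0.47812204, 0.15949346, 0.06330406]), np.float64(0.0022371200269431903))
roof (array([0.53223798, 0.09170727, 0.09272239]), np.float64(0.0015360991374613923))
roof (array([0.56161496, 0.11644321, 0.09024849]), np.float64(0.0019092246868586925))
roof (array([0.54942695, 0.05748556, 0.09095926]), np.float64(0.001085513709847709))
roof (array([0.50400927, 0.06685542, 0.09912197]), np.float64(0.0024231334163327687))
roof (array([0.51543651, 0.12551426, 0.09860659]), np.float64(0.0014435855959367846))
parthole (array([ 0.54421487, -0.31152413,  0.04583962]), np.float64(0.0026243972772224127))
[ 0.54585507 -0.31340486  0.042     ]
[ 0.58074722 -0.29119808  0.042     ]
[ 0.58196443 -0.33521731  0.042     ]
[ 0.51161318 -0.33818835  0.042     ]
[ 0.50965287 -0.29371002  0.042     ]
red (array([ 0.66883916, -0.12217923,  0.10297784]), np.float64(0.010257196917086564))
```

```bash
cat >> h.py <<'E'
from scipy.spatial.transform import Rotation as Rt
def rel(Rg,pg):
    """target TCP -> shift cm, rotvec deg in current tool frame"""
    st=robot.read_state(); R0=Rt.from_rotvec(st['orientation']); p0=st['tool_pos']
    d=R0.inv().apply(np.array(pg)-p0)*100; r=(R0.inv()*Rg).as_rotvec(degrees=True)
    return d.round(3),r.round(2)
def down(yaw):
    """tool x down, jaw axis z at yaw deg"""
    z=np.array([np.cos(np.radians(yaw)),np.sin(np.radians(yaw)),0]); x=np.array([0,0,-1.]); y=np.cross(z,x)
    return Rt.from_matrix(np.stack([x,y,z],1))
E
python3 - <<'E'
from h import *
st=robot.read_state(); R=Rt.from_rotvec(st['orientation']).as_matrix(); print(R.round(3)); print(np.degrees(np.arctan2(R[1,2],R[0,2])))
t=load('top0.npz');f=t['frame'].astype(int)
m=((f[...,0]>130)&(f[...,1]<70)&(f[...,2]<70)); m[:100]=0;m[170:]=0; m[:,:355]=0;m[:,400:]=0
ys,xs=np.nonzero(m); p=(xs.mean(),ys.mean()); print(len(xs),p,onz(t,p,.099),onz(t,p,.09))
r=cv2.minAreaRect(np.stack([xs,ys],1).astype(np.float32)); print(r)
box=cv2.boxPoints(r); print([onz(t,b,.099).round(4) for b in box])
E
```

```text
[[-0.    -0.964  0.268]
 [-0.001  0.268  0.964]
 [-1.     0.    -0.001]]
74.48329818885684
38 (np.float64(376.7894736842105), np.float64(133.02631578947367)) [ 0.66668229 -0.12237725  0.099     ] [ 0.66909584 -0.12335046  0.09      ]
((376.691162109375, 133.0146942138672), (3.944467306137085, 9.260923385620117), 30.963754653930664)
[array([ 0.66 , -0.113,  0.099]), array([ 0.6781, -0.1238,  0.099 ]), array([ 0.6735, -0.1313,  0.099 ]), array([ 0.6553, -0.1205,  0.099 ])]
```

```bash
python3 -c "
from h import *
print(rel(down(-87.8),[.5455,-.3135,.20]))"
```

```text
(array([  1.881, -60.955, -75.57 ]), array([ 1.6228e+02, -3.0000e-02,  1.1000e-01]))
```

jog_arm --pt "0 -60.95 -75.57 162.3 0 0 0" --pt "0 -60.95 -75.57 162.3 0 0 0" --pt "0 -60.95 -75.57 162.3 0 0 0" --pt "0 -60.95 -75.57 162.3 0 0 0" --pt "0 -60.95 -75.57 162.3 0 0 0"

```text
t: 0.78
tool_pos: [0.2846, 0.2894, 0.2185]
orientation: [-0.281, 1.552, 0.279]
force: [0.6, -0.4, -0.3]
opening: 0.0929
```

```bash
python3 -c "
from h import *
print(robot.read_state()['q'],rel(down(-87.8),[.5455,-.3135,.20]))"
```

```text
[ 6.68114735e-01 -4.21616842e-01  1.98758187e+00 -8.95865660e-04
  1.57544153e+00  3.11173006e-01] (array([  1.903, -65.605,   3.377]), array([1.0825e+02, 6.0000e-02, 1.0000e-02]))
```

jog_arm --pt "0 -65.6 3.38 108 0 0 0" --pt "0 -65.6 3.38 108 0 0 0" --pt "0 -65.6 3.38 108 0 0 0" --pt "0 -65.6 3.38 108 0 0 0" --pt "0 -65.6 3.38 108 0 0 0"

```text
t: 1.4
tool_pos: [0.4087, 0.0023, 0.219]
orientation: [0.455, 1.521, -0.455]
force: [1.6, 1.5, 0.4]
opening: 0.0933
```

```bash
python3 -c "
from h import *
print(rel(down(-87.8),[.5455,-.3135,.20]))"
```

```text
(array([  1.93 , -18.875,  28.776]), array([54.49,  0.06, -0.07]))
```

jog_arm --pt "1 -18.9 28.8 54.5 0 0 0" --pt "1 -18.9 28.8 54.5 0 0 0" --pt "1 -18.9 28.8 54.5 0 0 0" --pt "1.9 -18.9 28.8 54.5 0 0 0" --pt "1.9 -18.9 28.8 54.5 0 0 0"

```text
t: 2.02
tool_pos: [0.5323, -0.2841, 0.2027]
orientation: [1.172, 1.232, -1.17]
force: [1.0, 0.9, 0.7]
opening: 0.0932
```

```bash
python3 -c "
from h import *
print(rel(down(-87.8),[.5455,-.3135,.17]))"
```

```text
(array([3.275, 1.161, 2.999]), array([ 0.77,  0.01, -0.08]))
```

jog_arm --pt "2 1.16 3.0 0.8 0 0 0" --pt "2 1.16 3.0 0.8 0 0 0"

```text
t: 2.28
tool_pos: [0.5442, -0.3148, 0.1791]
orientation: [1.184, 1.23, -1.184]
force: [-0.3, 0.0, -0.8]
opening: 0.0932
```

```bash
python3 -c "
from h import *
c=shot('wrist','w1.png');np.savez('w1.npz',**c)
print(robot.read_state()['tool_pos'],proj(c,[.5455,-.3135,.042]))
for x,y in [(35,22),(35,-22),(-35,-22),(-35,22)]:
  r=np.radians(2.2);print(proj(c,[.5455+(x*np.cos(r)-y*np.sin(r))/1e3,-.3135+(x*np.sin(r)+y*np.cos(r))/1e3,.042]))"
```

```text
[ 0.54451173 -0.31364756  0.18066734] [322.81725667 183.28568332]
[296.48040946 142.70650774]
[348.76558104 142.50171929]
[347.80413257 221.80219753]
[298.22998098 221.95405013]
```

View pics/w1.png

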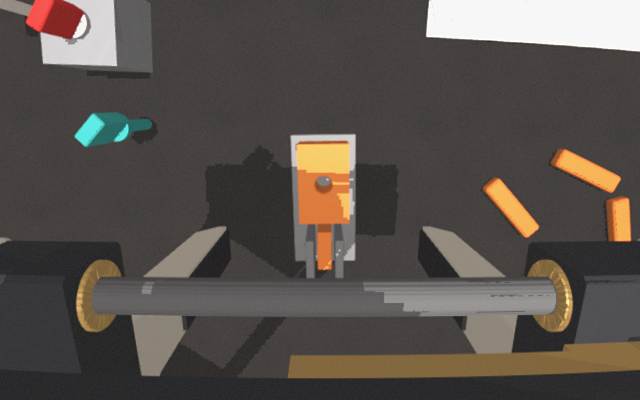

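```bash
python3 -c "
from h import *
print(rel(down(-87.8),[.5457,-.3137,.022]))"
```

```text
(array([15.866,  0.143,  0.045]), array([-0.1 , -0.13,  0.09]))
```

jog_arm --pt "6 0.14 0.05 0 0 0 0.2" --pt "11 0.14 0.05 0 0 0 0.2" --pt "14 0.14 0.05 0 0 0 0.2" --pt "15.8 0.14 0.05 0 0 0 0.2" --pt "15.8 0.14 0.05 0 0 0 0.2"

```text
t: 2.95
tool_pos: [0.5453, -0.3127, 0.0224]
orientation: [1.182, 1.231, -1.182]
force: [0.5, -1.3, 0.2]
opening: 0.0742
```

jog_arm --pt "0 0 0 0 0 0 1" --pt "0 0 0 0 0 0 1" --pt "0 0 0 0 0 0 1" --pt "0 0 0 0 0 0 1" --squeeze 25

```text
t: 3.45
tool_pos: [0.5458, -0.3132, 0.0233]
orientation: [1.182, 1.23, -1.182]
force: [-0.5, -0.3, 4.1]
opening: 0.0439
```

```bash
python3 -c "
from h import *
c=shot('wrist','w2.png')
s=robot.read_state();print(s['t'],s['tool_pos'],s['opening'],s['force'])"
```

```text
3.5 [ 0.54576334 -0.31313023  0.02322475] 0.04384074056512244 [-0.29217255  0.45129368  3.97322518]
```

View pics/w2.png

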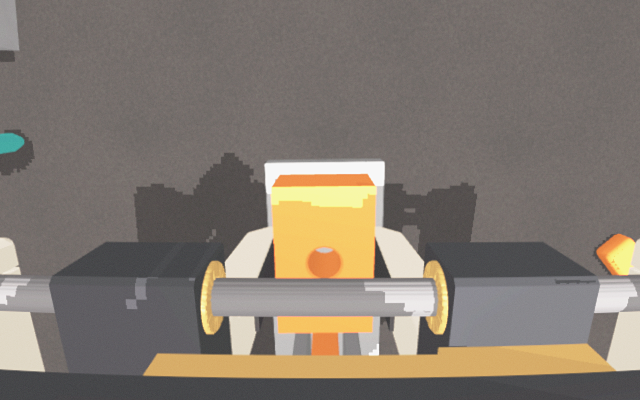

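jog_arm --pt "-2 0 0 0 0 0 1" --pt "-7 0 0 0 0 0 1" --pt "-12 0 0 0 0 0 1" --pt "-16 0 0 0 0 0 1" --pt "-16 0 0 0 0 0 1"

```text
t: 4.12
tool_pos: [0.5484, -0.3151, 0.1896]
orientation: [1.182, 1.22, -1.179]
force: [0.7, -1.3, -1.3]
opening: 0.0437
```

```bash
cat >> h.py <<'E'
RO=np.array([.525,.0938,.051]); RY=168.46
cx_,sx_=np.cos(np.radians(RY)),np.sin(np.radians(RY)); c1,s1=np.cos(np.radians(10)),np.sin(np.radians(10))
RX=np.array([c1*cx_,c1*sx_,s1]); RN=np.array([-s1*cx_,-s1*sx_,c1]); RYv=np.cross(RN,RX)
def ramp(x,y,z): return RO+(RX*x+RYv*y+RN*z)/1000
def rampR(sgn=-1,yaw=0):
    # tool x = -n ; jaw z = sgn*ramp y (turned by yaw deg about n)
    r=Rt.from_rotvec(RN*np.radians(yaw)); z=r.apply(sgn*RYv); x=-RN; return Rt.from_matrix(np.stack([x,np.cross(z,x),z],1))
E
python3 - <<'E'
from h import *
print(RX,RN,RYv)
s=robot.read_state();print(s['force'],s['opening'])
print(ramp(-140,0,11+20), rel(down(78.46),[.60,-.05,.23]), rel(rampR(),ramp(-140,0,60)))
E
```

```text
[-0.96490014  0.19701276  0.17364818] [ 0.17013793 -0.03473867  0.98480775] [-0.200052   -0.97978528  0.        ]
[ 0.67769387 -1.31457114 -1.28840181] 0.04374945943135534
[0.6653603  0.06514131 0.0572183 ] (array([ -4.086,   6.172, -26.288]), array([-166.31,    0.52,    0.21])) (array([ 10.345,  13.539, -37.475]), array([-165.69,   15.02,    1.95]))
```

jog_arm --pt "-4 6 -26 -166 0 0 1" --pt "-4 6 -26 -166 0 0 1" --pt "-4 6 -26 -166 0 0 1" --pt "-4 6 -26 -166 0 0 1" --pt "-4 6 -26 -166 0 0 1"

```text
t: 4.75
tool_pos: [0.5984, -0.0491, 0.229]
orientation: [0.458, 1.523, -0.46]
force: [0.7, 0.2, -1.6]
opening: 0.0436
```

```bash
python3 -c "
from h import *
print(rel(rampR(),ramp(-140,0,140)))"
```

```text
(array([ 6.419, 13.943,  1.027]), array([-111.72,    9.62,    6.59]))
```

jog_arm --pt "3 14 1 -112 9.6 6.6 1" --pt "3 14 1 -112 9.6 6.6 1" --pt "3 14 1 -112 9.6 6.6 1" --pt "6.4 14 1 -112 9.6 6.6 1" --pt "6.4 14 1 -112 9.6 6.6 1"

```text
t: 5.38
tool_pos: [0.681, 0.0625, 0.159]
orientation: [-0.213, 1.622, 0.331]
force: [0.5, -0.7, -1.4]
opening: 0.0437
```

```bash
python3 -c "
from h import *
print(rel(rampR(),ramp(-140,0,120)))"
```

```text
(array([ 1.405, -0.141,  0.015]), array([-58.5 ,   4.71,   3.08]))
```

jog_arm --pt "1.4 -0.14 0 -58.5 4.7 3.1 1" --pt "1.4 -0.14 0 -58.5 4.7 3.1 1" --pt "1.4 -0.14 0 -58.5 4.7 3.1 1" --pt "1.4 -0.14 0 -58.5 4.7 3.1 1" --pt "1.4 -0.14 0 -58.5 4.7 3.1 1"

```text
t: 6.0
tool_pos: [0.6795, 0.0619, 0.1435]
orientation: [-0.894, 1.443, 1.118]
force: [0.2, -0.2, -0.8]
opening: 0.0439
```

```bash
python3 -c "
from h import *
print(rel(rampR(),ramp(-140,0,60)))"
```

```text
(array([ 5.845e+00, -5.600e-02,  1.000e-03]), array([-5.1 ,  0.42,  0.15]))
```

jog_arm --pt "3 -0.05 0 -5.1 0.4 0.1 1" --pt "5.8 -0.05 0 -5.1 0.4 0.1 1" --pt "5.8 -0.05 0 -5.1 0.4 0.1 1"

```text
t: 6.38
tool_pos: [0.6669, 0.0642, 0.082]
orientation: [-0.956, 1.415, 1.194]
force: [-1.0, 1.2, -0.8]
opening: 0.0439
```

```bash
python3 -c "
from h import *
print(rel(rampR(),ramp(-140,0,11)))
s=shot('scene','s1.png');np.savez('s1.npz',**s);crop(s,210,180,220,180,3,'s1c.png')
print(robot.read_state()['q'])
s=shot('top','t1.png');crop(s,235,80,170,160,4,'t1c.png')
c=shot('wrist','w3.png')"
```

```text
(array([ 4.464, -0.293,  0.062]), array([-0.01, -0.07, -0.41]))
[-3.56538461e-04  5.85058727e-01  1.18503564e+00  3.49172797e-02
  1.54608804e+00 -1.37344390e+00]
```

View pics/s1c.png

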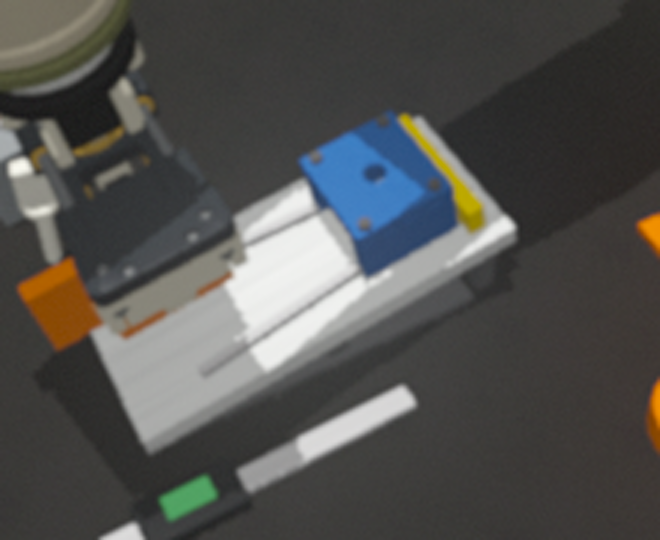

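View pics/t1c.png

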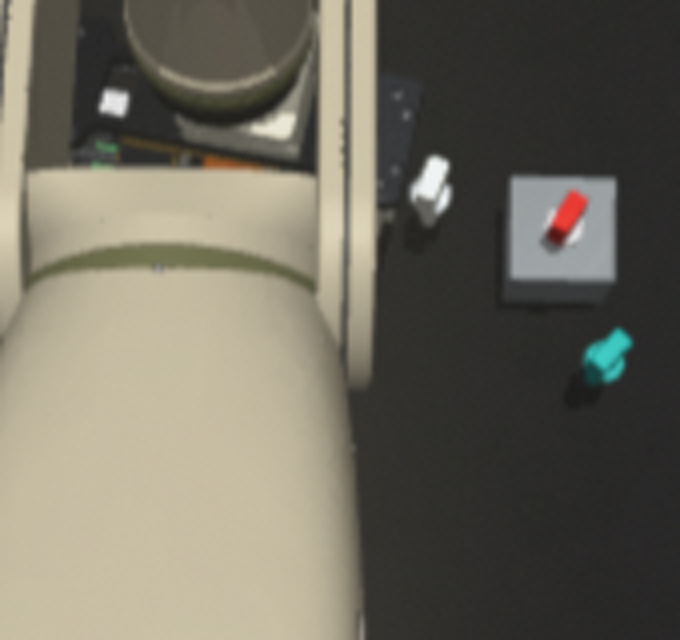

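View pics/w3.png

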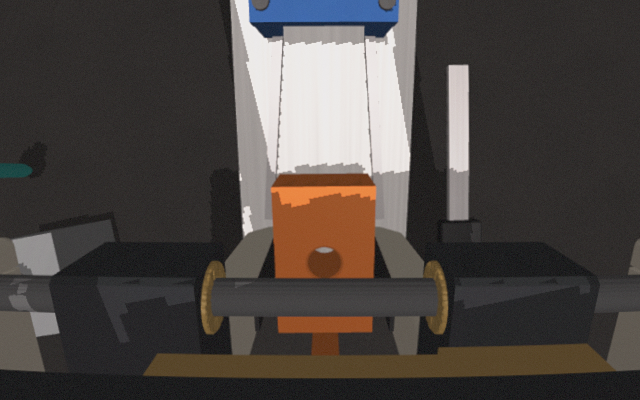

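```bash
python3 - <<'E'
from h import *
t=load('top0.npz');s=load('scene0.npz')
a=lambda x,y:(235+(x+.5)/4-.5,80+(y+.5)/4-.5)
b=lambda x,y:(190+(x+.5)/2.8-.5,120+(y+.5)/2.8-.5)
print(tri(t,a(438,161),s,b(84,319)), onz(t,a(438,161),.093), onz(t,a(422,232),0))
print(tri(t,a(620,335),s,b(137,181)))
st=robot.read_state(); R=Rt.from_rotvec(st['orientation']).as_matrix()
p=st['tool_pos']; print(p, p-R[:,2]*.094-R[:,0]*.084, p-R[:,2]*.094-R[:,0]*.084+.037*R[:,1],p-R[:,2]*.094-R[:,0]*.084-.037*R[:,1])
E
```

```text
(array([ 0.6910517 , -0.0462252 ,  0.10064699]), np.float64(0.012231664212395934)) [ 0.69869511 -0.04986555  0.093     ] [ 0.68170338 -0.04313842  0.        ]
(array([ 0.59229545, -0.14596535,  0.09986353]), np.float64(0.012879984480201336))
[0.67088181 0.06406753 0.08736989] [ 0.66617853 -0.03096787  0.17006301] [ 0.63046654 -0.0236701   0.17641884] [ 0.70189052 -0.03826564  0.16370718]
```

jog_arm --pt "2 -0.3 0 0 0 -0.4 1" --pt "3.4 -0.3 0 0 0 -0.4 1" --pt "3.7 -0.3 0 0 0 -0.4 1" --pt "4.0 -0.3 0 0 0 -0.4 1" --pt "4.0 -0.3 0 0 0 -0.4 1"

```text
t: 7.15
tool_pos: [0.6673, 0.0649, 0.0479]
orientation: [-0.964, 1.403, 1.183]
force: [-0.1, -0.2, -1.2]
opening: 0.0435
```

```bash
python3 -c "
from h import *
print(rel(rampR(),ramp(-140,0,11)))"
```

```text
(array([ 1.109,  0.366, -0.013]), array([-0.01,  0.04,  0.54]))
```

jog_arm --pt "0.3 0 0 0 0 0 1" --pt "0.3 0 0 0 0 0.3 1" --pt "0.5 0 0 0 0 0.3 1" --pt "0.5 0 0 0 0 0.3 1"

```text
t: 7.65
tool_pos: [0.6664, 0.065, 0.0426]
orientation: [-0.961, 1.407, 1.187]
force: [-0.2, -0.3, -2.4]
opening: 0.0441
```

```bash
python3 -c "
from h import *
print(rel(rampR(),ramp(-140,0,11)))
s=robot.read_state();print(s['force'],s['q'],s['tool_pos'])
s=shot('scene','s2.png');crop(s,210,180,220,180,3,'s2c.png')"
```

```text
(array([ 0.581,  0.354, -0.006]), array([-0.01,  0.04,  0.21]))
[-0.15142048 -0.33742331 -2.44411376] [ 9.76915026e-04  6.11210426e-01  1.22723688e+00  3.50065323e-02
  1.47044587e+00 -1.37453632e+00] [0.66635943 0.06499531 0.04264828]
```

View pics/s2c.png

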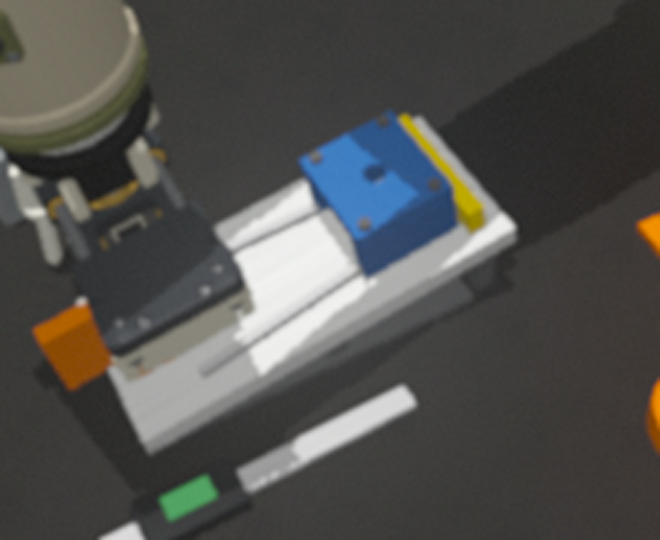

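jog_arm --pt "0.2 0.1 0 0 0 0.2 1" --pt "0.2 0.1 0 0 0 0.2 1" --pt "0.4 0.1 0 0 0 0.2 1" --pt "0.4 0.1 0 0 0 0.2 1"

```text
t: 8.2
tool_pos: [0.6646, 0.0654, 0.0387]
orientation: [-0.959, 1.409, 1.189]
force: [0.0, -0.2, -1.1]
opening: 0.0437
```

jog_arm --pt "0.1 0 0 0 0 0 1" --pt "0.2 0 0 0 0 0 1" --pt "0.2 0 0 0 0 0 1"

```text
t: 8.57
tool_pos: [0.6641, 0.0654, 0.0366]
orientation: [-0.958, 1.41, 1.19]
force: [0.3, -0.4, -1.1]
opening: 0.0439
```

jog_arm --pt "0.1 0 0 0 0 0 1" --pt "0.2 0 0 0 0 0 1" --pt "0.2 0 0 0 0 0 1"

```text
t: 8.95
tool_pos: [0.6638, 0.0655, 0.0346]
orientation: [-0.959, 1.41, 1.19]
force: [-0.7, 0.2, -0.8]
opening: 0.0439
```

jog_arm --pt "0.1 0 0 0 0 0 1" --pt "0.1 0 0 0 0 0 1"

```text
t: 9.2
tool_pos: [0.6638, 0.0655, 0.0345]
orientation: [-0.959, 1.409, 1.189]
force: [-2.7, -0.5, 5.6]
opening: 0.044
```

jog_arm --pt "0.1 0 0 0 0 0 1" --pt "0.1 0 0 0 0 0 1"

```text
t: 9.45
tool_pos: [0.6639, 0.0655, 0.0345]
orientation: [-0.959, 1.409, 1.189]
force: [-2.8, -0.6, 6.3]
opening: 0.0439
```

jog_arm --pt "0.1 0 0 0 0 0 1" --pt "0.1 0 0 0 0 0 1"

```text
t: 9.7
tool_pos: [0.6639, 0.0655, 0.0345]
orientation: [-0.959, 1.409, 1.189]
force: [-3.5, -0.9, 6.9]
opening: 0.0435
```

jog_arm --pt "0 0 0 0 0 0 0.35" --pt "0 0 0 0 0 0 0.35" --pt "0 0 0 0 0 0 0.35"

```text
t: 10.07
tool_pos: [0.6638, 0.0655, 0.0342]
orientation: [-0.959, 1.409, 1.189]
force: [-0.5, -0.5, 0.3]
opening: 0.0603
```

jog_arm --pt "-3 0 0 0 0 0 0.35" --pt "-7 0 0 0 0 0 0.35" --pt "-9 0 0 0 0 0 0.35" --pt "-9 0 0 0 0 0 0.35"

```text
t: 10.58
tool_pos: [0.6804, 0.0624, 0.1246]
orientation: [-0.961, 1.406, 1.186]
force: [0.1, -0.5, -0.2]
opening: 0.0607
```

```bash
sed -i 's/RO=np.array.*;/RO=np.array([.525,.0938,.048]);/' h.py; python3 -c "
from h import *
s=robot.read_state();print(s['force'],s['q'],s['tool_pos'])
s=shot('scene','s3.png');np.savez('s3.npz',**s);crop(s,210,180,220,180,3,'s3c.png')
c=shot('wrist','w4.png');np.savez('w4.npz',**c)"
```

```text
[ 0.12794739 -0.52729699 -0.20334643] [-0.00283058  0.57749771  1.11940902  0.03468159  1.61110113 -1.37355281] [0.68044255 0.06235176 0.12461068]
```

View pics/s3c.png

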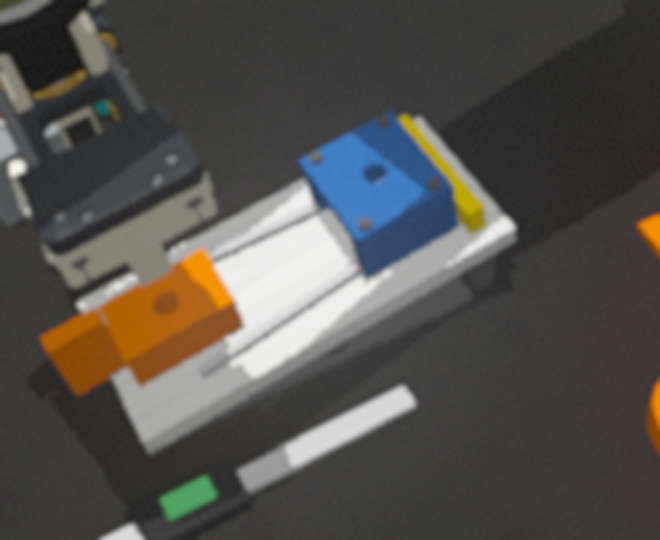

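View pics/w4.png

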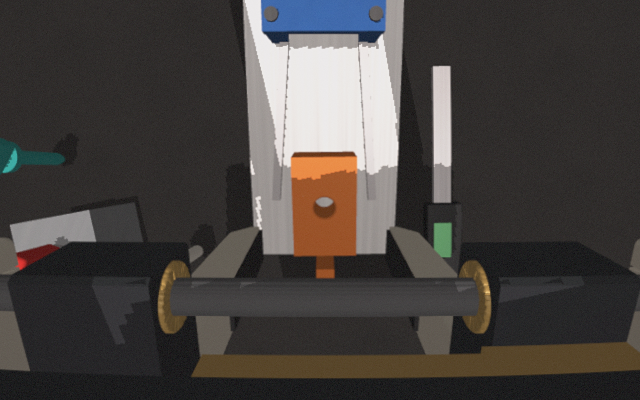

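```bash
python3 -c "
from h import *
M=np.stack([RX,RYv,RN],1)
b=M.T@(np.array([.6639,.0655,.0345])-RO)*1000; print('block',b)
print(rel(rampR(),ramp(b[0]-54,b[1],30)))"
```

```text
block [-1.41944341e+02 -5.92996710e-02  1.13203578e+01]
(array([ 6.925, -5.464,  0.015]), array([-0.01,  0.01, -0.05]))
```

jog_arm --pt "0 -5.46 0 0 0 0 0.5" --pt "2 -5.46 0 0 0 0 0.6" --pt "5 -5.46 0 0 0 0 0.6" --pt "6.9 -5.46 0 0 0 0 0.6" --pt "6.9 -5.46 0 0 0 0 0.6"

```text
t: 11.3
tool_pos: [0.7165, 0.0543, 0.0409]
orientation: [-0.956, 1.414, 1.193]
force: [-0.7, 0.3, 0.7]
opening: 0.037
```

```bash
python3 -c "
from h import *
print(rel(rampR(),ramp(-142-54,0,30)))
s=robot.read_state();print(s['force'],s['opening'])
s=shot('scene','s4.png');crop(s,210,180,220,180,3,'s4c.png')
c=shot('wrist','w5.png')"
```

```text
(array([-0.309, -0.221,  0.036]), array([-0.01, -0.05, -0.35]))
[-0.65287775  0.25117206  0.72871371] 0.03698899693100765
```

View pics/s4c.png

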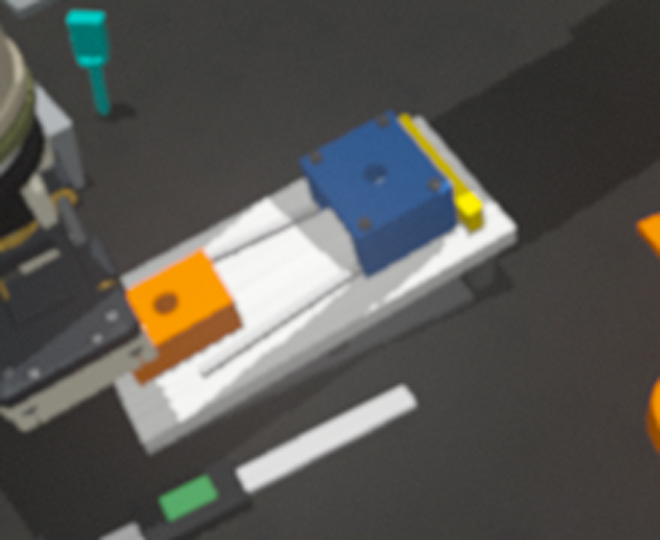

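View pics/w5.png

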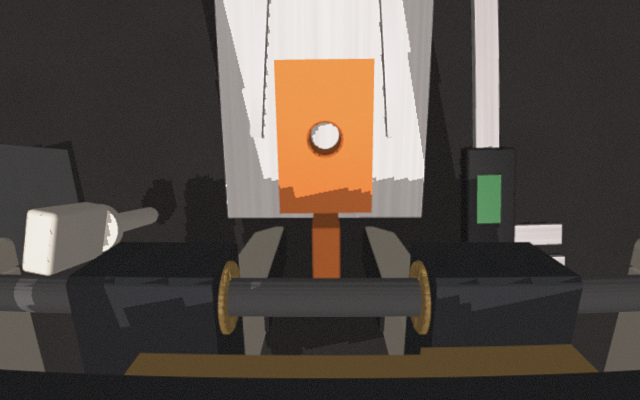

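jog_arm --pt "-0.3 0 0 0 0 0 1" --pt "-0.3 0 0 0 0 0 1" --pt "-0.3 0 0 0 0 0 1" --pt "-0.3 0 0 0 0 0 1" --squeeze 12

```text
t: 11.9
tool_pos: [0.7204, 0.054, 0.0485]
orientation: [-0.96, 1.408, 1.189]
force: [0.2, -0.5, 3.5]
opening: 0.0119
```

```bash
python3 -c "
from h import *
M=np.stack([RX,RYv,RN],1)
s=robot.read_state()
print(s['force'],s['opening'],M.T@(s['tool_pos']-RO)*1000,rel(rampR(),ramp(-30-54,0,30)))"
```

```text
[ 0.24864791 -0.54086684  3.51396239] 0.011902989147688423 [-1.96254955e+02 -1.31668636e-01  3.51477274e+01] (array([ 0.5  , 11.226, -0.013]), array([-0.  ,  0.03,  0.08]))
```

jog_arm --pt "0 1 0 0 0 0 1" --pt "0 2.5 0 0 0 0 1" --pt "0 4.0 0 0 0 0 1" --pt "0 5 0 0 0 0 1" --pt "0 5 0 0 0 0 1"

```text
t: 12.52
tool_pos: [0.6715, 0.0641, 0.0573]
orientation: [-0.959, 1.409, 1.189]
force: [-1.6, 1.8, 2.7]
opening: 0.0119
```

```bash
cat > m.py <<'E'
from h import *
M=np.stack([RX,RYv,RN],1)
s=robot.read_state()
print(s['t'],M.T@s['force'],s['opening'],(M.T@(s['tool_pos']-RO)*1000).round(1),rel(rampR(),ramp(-30-54,0,33)))
E
python3 m.py; python3 -c "
from h import *
c=shot('wrist','w6.png');s=shot('scene','s6.png');crop(s,210,180,220,180,3,'s6c.png')"
```

```text
12.525 [ 2.3720283  -1.4717684   2.35467118] 0.011853304904569805 [-145.6   -0.2   35.1] (array([ 0.204,  6.16 , -0.021]), array([0.01, 0.03, 0.03]))
```

View pics/w6.png

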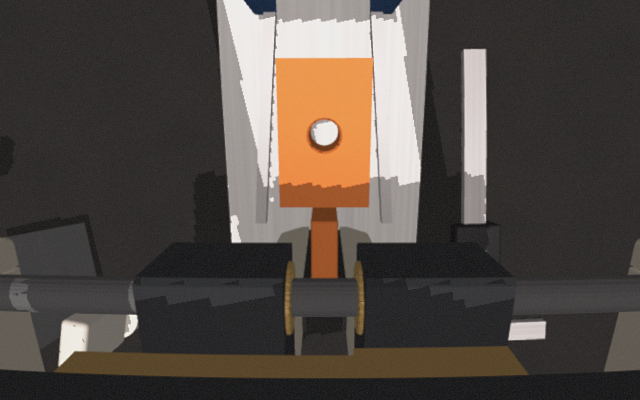

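jog_arm --pt "0 1 0 0 0 0 1" --pt "0 2 0 0 0 0 1" --pt "0 3.0 0 0 0 0 1" --pt "0 4 0 0 0 0 1" --pt "0 4 0 0 0 0 1"

```text
t: 13.25
tool_pos: [0.6324, 0.0722, 0.0643]
orientation: [-0.959, 1.409, 1.19]
force: [-0.4, -0.2, 2.2]
opening: 0.0121
```

```bash
python3 m.py; python3 -c "
from h import *
c=shot('wrist','w7.png');s=shot('scene','s7.png');crop(s,210,180,220,180,3,'s7c.png')"
```

```text
13.25 [0.72233366 0.25164887 2.10573764] 0.012121037784186864 [-105.1   -0.3   35.1] (array([ 0.206,  2.111, -0.03 ]), array([0.03, 0.03, 0.  ]))
```

View pics/w7.png

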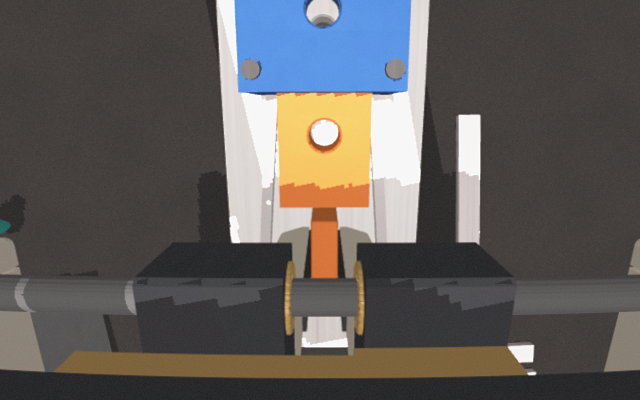

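View pics/s7c.png

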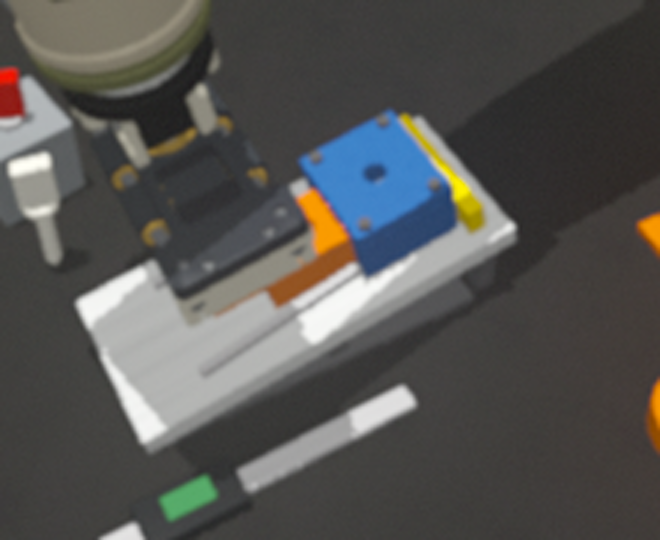

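jog_arm --pt "0 0.8 0 0 0 0 1" --pt "0 1.6 0 0 0 0 1" --pt "0 2.4 0 0 0 0 1" --pt "0 3.2 0 0 0 0 1" --pt "0 4 0 0 0 0 1"

```text
t: 13.98
tool_pos: [0.5939, 0.08, 0.0712]
orientation: [-0.959, 1.409, 1.19]
force: [1.4, 0.0, 1.6]
opening: 0.0119
```

```bash
python3 m.py; python3 -c "
from h import *
c=shot('wrist','w8.png')"
```

```text
13.975 [-1.07697456 -0.29130162  1.80860065] 0.01189592113235392 [-65.1  -0.2  35.1] (array([ 0.208, -1.888, -0.026]), array([0.02, 0.03, 0.02]))
```

View pics/w8.png

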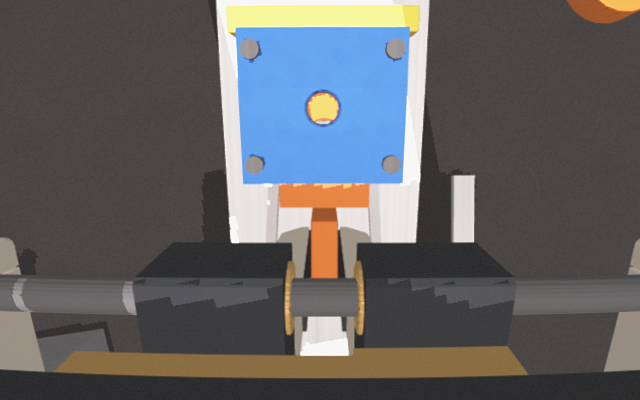

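jog_arm --pt "0 0.2 0 0 0 0 1" --pt "0 0.4 0 0 0 0 1" --pt "0 0.6 0 0 0 0 1" --pt "0 0.7 0 0 0 0 1" --pt "0 0.7 0 0 0 0 1"

```text
t: 14.65
tool_pos: [0.5863, 0.0816, 0.0726]
orientation: [-0.959, 1.41, 1.19]
force: [0.5, -1.2, 0.2]
opening: 0.0117
```

jog_arm --pt "0 0.1 0 0 0 0 1" --pt "0 0.15 0 0 0 0 1" --pt "0 0.2 0 0 0 0 1" --pt "0 0.2 0 0 0 0 1"

```text
t: 15.15
tool_pos: [0.5844, 0.082, 0.0729]
orientation: [-0.959, 1.41, 1.19]
force: [1.6, 0.1, 0.5]
opening: 0.0121
```

```bash
python3 m.py
```

```text
15.15 [-1.45482173 -0.46305357  0.76906163] 0.01211268779410742 [-55.3  -0.3  35. ] (array([ 0.202, -2.872, -0.032]), array([ 0.03,  0.02, -0.04]))
```

jog_arm --pt "0 0.05 0 0 0 0 1" --pt "0 0.1 0 0 0 0 1" --pt "0 0.1 0 0 0 0 1"

```text
t: 15.52
tool_pos: [0.5833, 0.0822, 0.0731]
orientation: [-0.959, 1.41, 1.191]
force: [1.5, -0.1, -0.4]
opening: 0.0122
```

jog_arm --pt "0 0.05 0 0 0 0 1" --pt "0 0.1 0 0 0 0 1" --pt "0 0.1 0 0 0 0 1"

```text
t: 15.9
tool_pos: [0.5823, 0.0824, 0.0733]
orientation: [-0.959, 1.41, 1.191]
force: [0.9, -1.0, 1.1]
opening: 0.0121
```

```bash
python3 m.py; python3 -c "
from h import *
c=shot('wrist','w9.png');s=shot('scene','s9.png');crop(s,280,180,130,110,5,'s9c.png')"
```

```text
15.9 [-0.8460121   0.81430349  1.27568006] 0.012110937131586305 [-53.1  -0.3  35. ] (array([ 0.202, -3.086, -0.033]), array([ 0.03,  0.02, -0.05]))
```

View pics/w9.png

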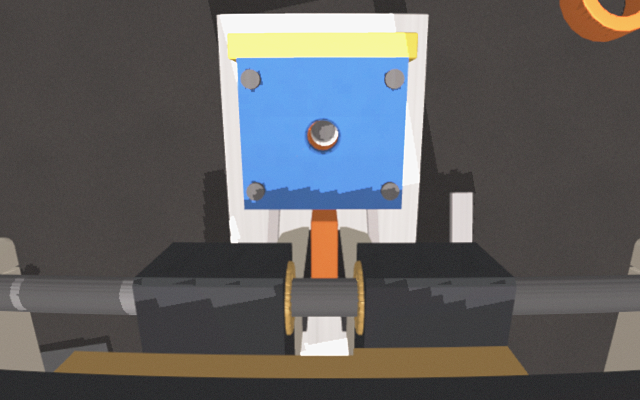

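View pics/s9c.png

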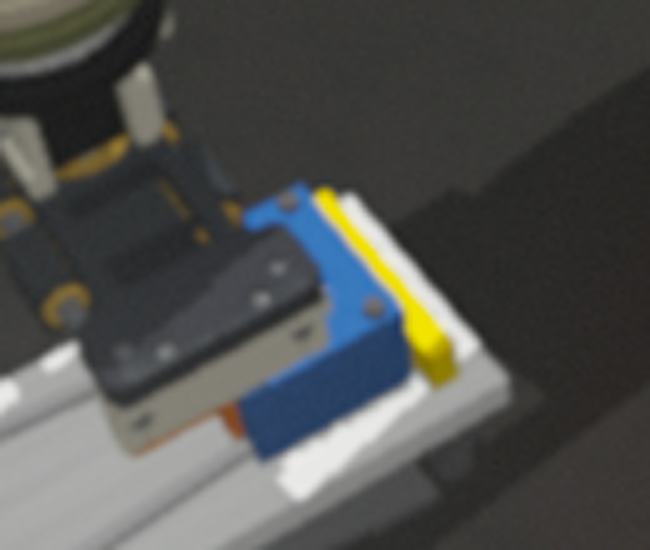

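jog_arm --pt "0 0.05 0 0 0 0 1" --pt "0 0.1 0 0 0 0 1" --pt "0 0.1 0 0 0 0 1"

```text
t: 16.38
tool_pos: [0.5816, 0.0826, 0.0735]
orientation: [-0.959, 1.409, 1.19]
force: [2.8, -0.1, -1.4]
opening: 0.0119
```

jog_arm --pt "0 0.05 0 0 0 0 1" --pt "0 0.1 0 0 0 0 1" --pt "0 0.1 0 0 0 0 1"

```text
t: 16.75
tool_pos: [0.5815, 0.0827, 0.074]
orientation: [-0.96, 1.408, 1.189]
force: [5.2, -0.1, -2.0]
opening: 0.0118
```

```bash
python3 m.py; python3 -c "
from h import *
c=shot('wrist','w10.png');np.savez('w10.npz',**c);crop(c,220,10,220,240,3,'w10c.png')"
```

```text
16.75 [-5.35737418 -0.98369389 -1.08445355] 0.011752740079656494 [-52.2  -0.4  35.6] (array([ 0.268, -3.18 , -0.04 ]), array([0.03, 0.04, 0.1 ]))
```

View pics/w10c.png

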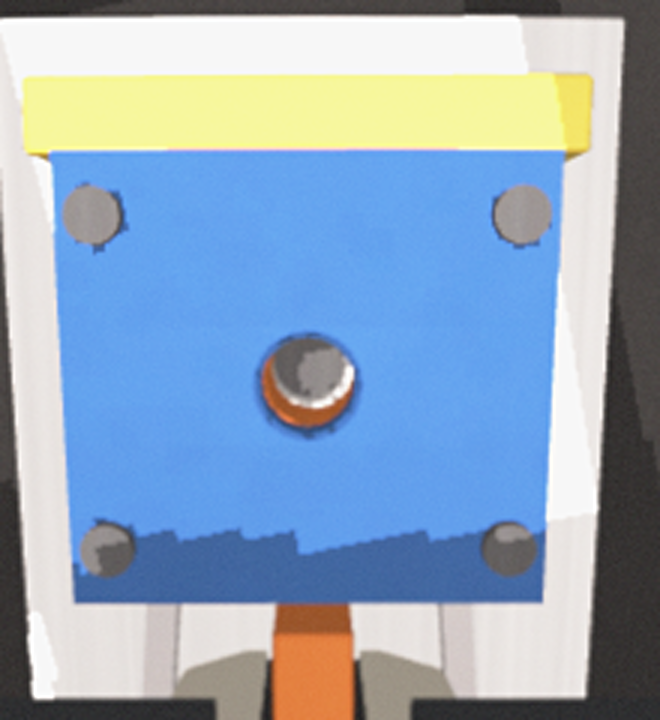

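jog_arm --pt "0 0 0 0 0 0 0.6" --pt "0 0 0 0 0 0 0.6" --pt "0 0 0 0 0 0 0.6"

```text
t: 17.18
tool_pos: [0.5811, 0.0827, 0.0738]
orientation: [-0.96, 1.409, 1.189]
force: [0.6, -0.1, -0.0]
opening: 0.0353
```

jog_arm --pt "-1 0 0 0 0 0 0.6" --pt "-5 0 0 0 0 0 0.6" --pt "-10 0 0 0 0 0 0.6" --pt "-12 -3 0 0 0 0 0.6" --pt "-12 -3 0 0 0 0 0.6"

```text
t: 17.8
tool_pos: [0.6327, 0.0721, 0.1893]
orientation: [-0.961, 1.405, 1.186]
force: [0.3, -0.3, -0.3]
opening: 0.0368
```

```bash
python3 m.py; python3 -c "
from h import *
c=shot('wrist','w11.png');np.savez('w11.npz',**c);crop(c,220,10,220,240,3,'w11c.png')
s=shot('scene','s11.png');np.savez('s11.npz',**s);crop(s,280,180,130,110,5,'s11c.png')
print([proj(s,ramp(0,0,h)) for h in (43,33,30,0)],[proj(c,ramp(0,0,h)) for h in (43,33,30,0)])"
```

```text
17.8 [-0.34295251  0.21264116 -0.20725009] 0.03682299052078999 [-83.7  -0.3 158.3] (array([12.527,  0.031, -0.045]), array([0.  , 0.09, 0.3 ]))
[array([334.06310541, 238.26835545]), array([334.82117496, 241.63677496]), array([335.04561095, 242.634039  ]), array([337.21738931, 252.28419905])] [array([323.38727929,  81.12403516]), array([323.38529032,  81.93041415]), array([323.38472028,  82.16156151]), array([323.37960565,  84.23621395])]
```

View pics/w11c.png

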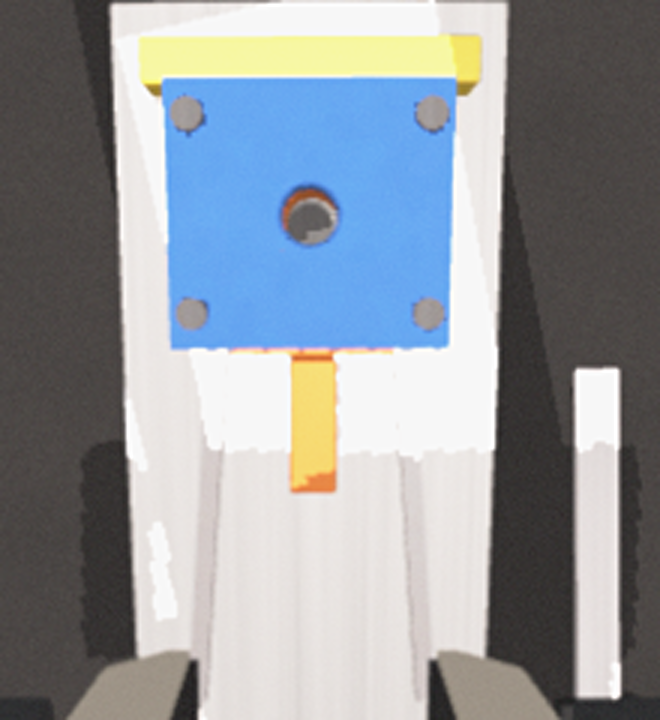

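View pics/s11c.png

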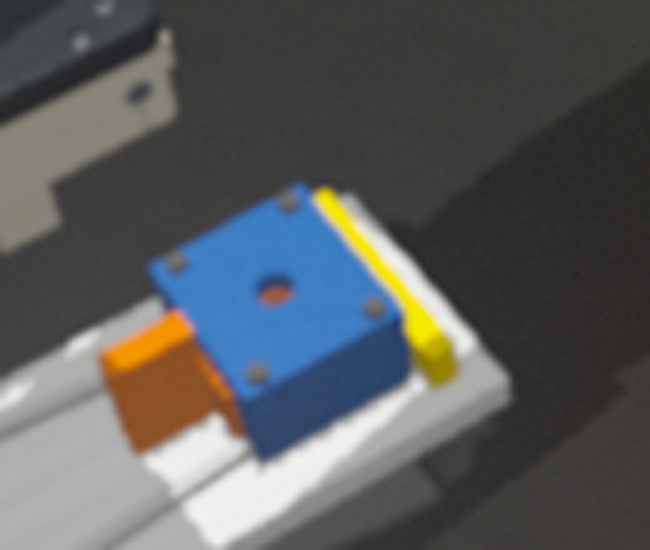

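```bash
python3 -c "
from h import *
print(rel(down(59.2),[.64,-.1225,.20]))"
```

```text
(array([ -2.179,  -4.567, -18.916]), array([19.23, -1.65, -9.91]))
```

jog_arm --pt "-2.2 -1 -2 5 0 -3 0.4" --pt "-2.2 -4.6 -18.9 19.2 -1.65 -9.9 0.4" --pt "-2.2 -4.6 -18.9 19.2 -1.65 -9.9 0.4" --pt "-2.2 -4.6 -18.9 19.2 -1.65 -9.9 0.4" --pt "-2.2 -4.6 -18.9 19.2 -1.65 -9.9 0.4"

```text
t: 18.52
tool_pos: [0.6384, -0.1254, 0.1988]
orientation: [-0.801, 1.42, 0.803]
force: [0.3, 1.1, -0.9]
opening: 0.056
```

```bash
python3 -c "
from h import *
c=shot('wrist','w12.png');np.savez('w12.npz',**c)
print(rel(down(59.2),[.64,-.1225,.20]),proj(c,[.667,-.1225,.099]),proj(c,[.667,-.1225,.06]))"
```

```text
(array([-0.102, -0.05 ,  0.133]), array([-0.12, -0.02, -0.15])) [346.1436674  223.24728922] [343.5500897  209.43792747]
```

View pics/w12.png

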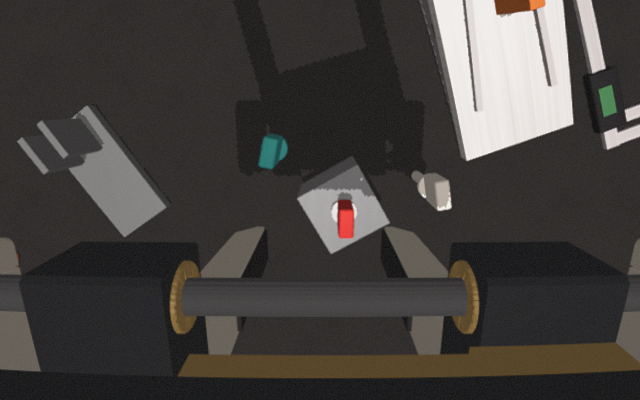

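```bash
python3 -c "
from h import *
c=load('w12.npz');crop(c,285,145,120,120,6,'w12c.png')"
```

```text
(no output)
```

View pics/w12c.png

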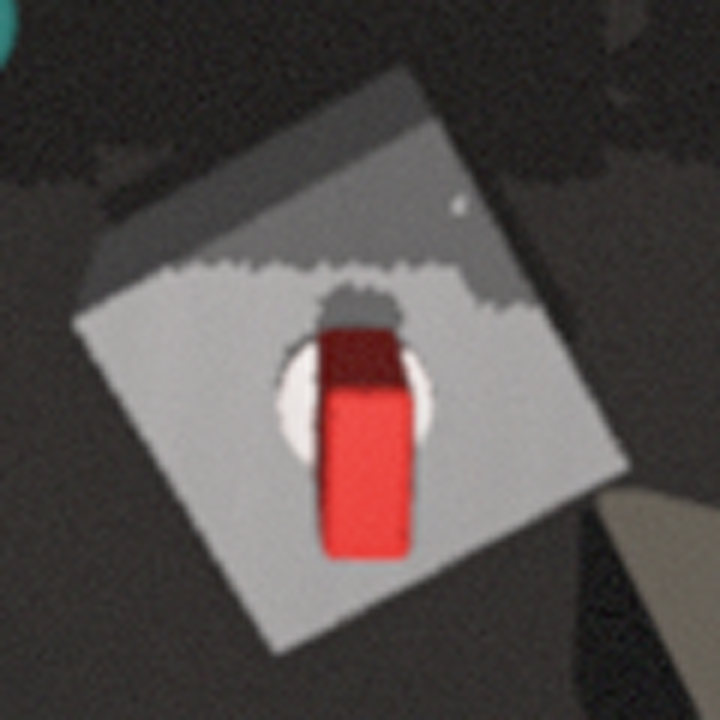

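```bash
python3 -c "
from h import *
c=load('w12.npz'); q=lambda x,y:(285+(x+.5)/6-.5,145+(y+.5)/6-.5)
print(onz(c,q(369,473),.099),onz(c,q(356,400),.065),onz(c,q(353,390),.06))
P=[onz(c,q(*p),.099) for p in [(327,390),(412,390),(412,556),(325,556)]]
for i in range(4):
  d=P[i]-P[i-1]; print(np.linalg.norm(d)*1e3,np.degrees(np.arctan2(d[1],d[0])))
S=[onz(c,q(*p),.06) for p in [(432,115),(630,467),(277,655),(73,322)]]
for i in range(4):
  d=S[i]-S[i-1]; print(np.linalg.norm(d)*1e3)
"
```

```text
[ 0.66709559 -0.12261007  0.099     ] [ 0.66720909 -0.1225527   0.065     ] [ 0.66705455 -0.12266864  0.06      ]
22.657372115570215 148.86343493568575
10.942095207527084 58.936435349372935
22.667087209177282 -29.92012521643152
11.423296207399448 -121.08974551581655
60.21411465404364
61.0883402005878
60.446279287737774
60.332253741559725
```

```bash
python3 -c "
from h import *
print(rel(down(59),[.6671,-.1226,.12]))"
```

```text
(array([ 7.891, -2.4  ,  1.52 ]), array([ 0.08, -0.02, -0.15]))
```

jog_arm --pt "2 -2.4 1.52 0 0 -0.1 0.5" --pt "6 -2.4 1.52 0 0 -0.1 0.5" --pt "7.9 -2.4 1.52 0 0 -0.1 0.5" --pt "7.9 -2.4 1.52 0 0 -0.1 0.5"

```text
t: 19.08
tool_pos: [0.6653, -0.121, 0.1175]
orientation: [-0.801, 1.421, 0.808]
force: [0.6, 0.1, 0.1]
opening: 0.0467
```

```bash
python3 -c "
from h import *
print(rel(down(59),[.6671,-.1226,.070]))"
```

```text
(array([ 4.751, -0.261, -0.038]), array([ 0.15, -0.09, -0.31]))
```

jog_arm --pt "2 -0.2 0 0.1 0 -0.3 0.6" --pt "4 -0.2 0 0.1 0 -0.3 0.6" --pt "4.7 -0.2 0 0.1 0 -0.3 0.6" --pt "4.7 -0.2 0 0.1 0 -0.3 0.6"

```text
t: 19.58
tool_pos: [0.6664, -0.1219, 0.0702]
orientation: [-0.803, 1.42, 0.803]
force: [0.5, -0.1, -0.3]
opening: 0.0375
```

```bash
python3 -c "
from h import *
print(rel(down(59),[.6671,-.1226,.070]))
c=shot('wrist','w13.png')"
```

```text
(array([ 0.024, -0.096, -0.028]), array([ 0.04, -0.1 , -0.07]))
```

View pics/w13.png

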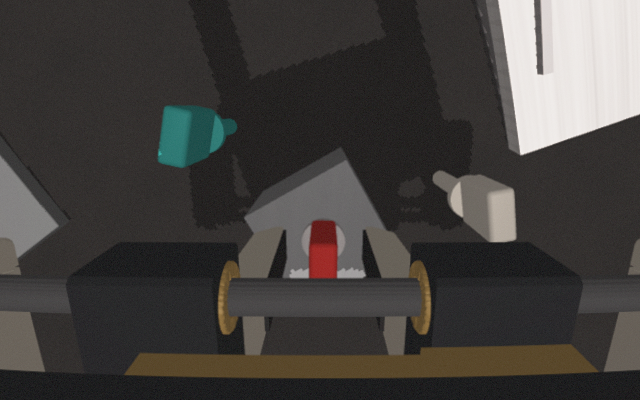

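jog_arm --pt "0 -0.1 0 0 0 0 1" --pt "0 -0.1 0 0 0 0 1" --pt "0 -0.1 0 0 0 0 1" --pt "0 -0.1 0 0 0 0 1" --squeeze 35

```text
t: 20.12
tool_pos: [0.6681, -0.1227, 0.0715]
orientation: [-0.804, 1.418, 0.802]
force: [0.5, -0.3, 1.9]
opening: 0.0119
```

```bash
python3 -c "
from h import *
s=robot.read_state();print(s['tool_pos'],s['force'],s['opening'],rel(down(59),[.6671,-.1226,.070]))"
```

```text
[ 0.66809848 -0.12265941  0.0714546 ] [ 0.48400296 -0.25273425  1.91957371] 0.011907927485321153 (array([ 0.145,  0.089, -0.046]), array([ 0.04, -0.07,  0.04]))
```

jog_arm --pt "-2 0 0 0 0 0 1" --pt "-6 0 0 0 0 0 1" --pt "-11 0 0 0 0 0 1" --pt "-14 0 0 0 0 0 1" --pt "-14 0 0 0 0 0 1"

```text
t: 20.75
tool_pos: [0.6702, -0.1229, 0.217]
orientation: [-0.808, 1.412, 0.797]
force: [0.3, 0.4, -0.7]
opening: 0.0118
```

```bash
python3 -c "
from h import *
print(rel(rampR(),ramp(0,0,43+65.5+30)), ramp(0,0,43+65.5+30))
print(rel(rampR(-1,-19.5),ramp(0,0,43+65.5+30)))
c=shot('wrist','w14.png');np.savez('w14.npz',**c)
s=shot('scene','s14.png');np.savez('s14.npz',**s);crop(s,150,130,150,130,4,'s14c.png')"
```

```text
(array([ 3.098, 21.355, 11.914]), array([-19.37,   1.67,  10.38])) [0.5485641  0.08898869 0.18439587]
(array([ 3.098, 21.355, 11.914]), array([0.08, 3.39, 9.9 ]))
```

View pics/w14.png

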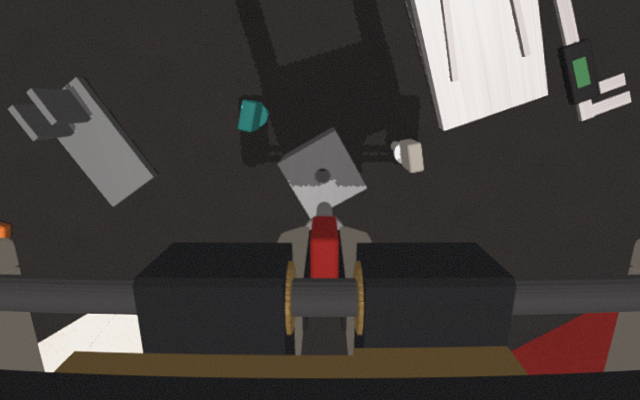

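View pics/s14c.png

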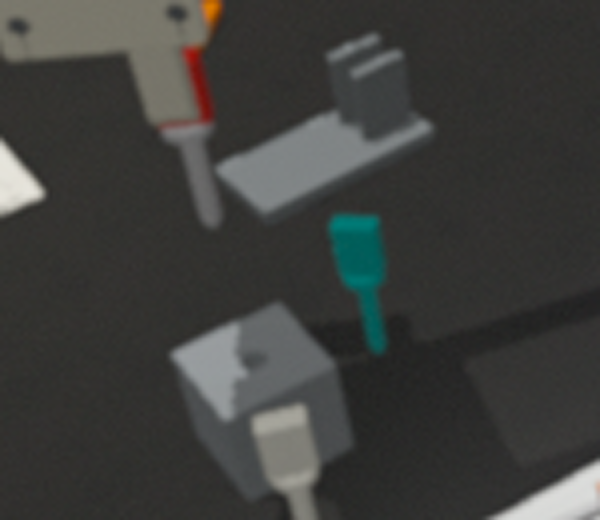

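jog_arm --pt "0 5 3 -5 0 2.5 1" --pt "0 11 6 -10 0.8 5 1" --pt "1 16 9 -15 1.2 8 1" --pt "3.1 21.3 11.9 -19.4 1.7 10.4 1" --pt "3.1 21.3 11.9 -19.4 1.7 10.4 1"

```text
t: 21.48
tool_pos: [0.5425, 0.0922, 0.176]
orientation: [-0.954, 1.419, 1.205]
force: [-0.1, -0.3, 0.2]
opening: 0.0115
```

```bash
python3 -c "
from h import *
print(rel(rampR(),ramp(0,0,43+65.5+20)))
c=shot('wrist','w15.png');np.savez('w15.npz',**c);print(proj(c,ramp(0,0,43)))
s=shot('scene','s15.png');np.savez('s15.npz',**s);crop(s,280,130,130,130,5,'s15c.png')"
```

```text
(array([ 0.048, -0.502, -0.198]), array([ 0.3 , -0.12, -0.94]))
[321.5816234  207.72901614]
```

View pics/w15.png

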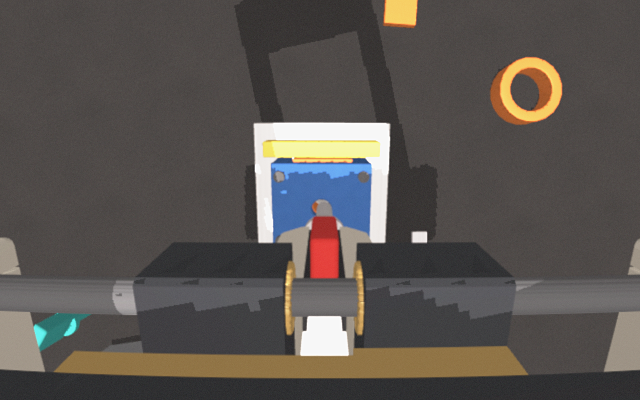

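View pics/s15c.png

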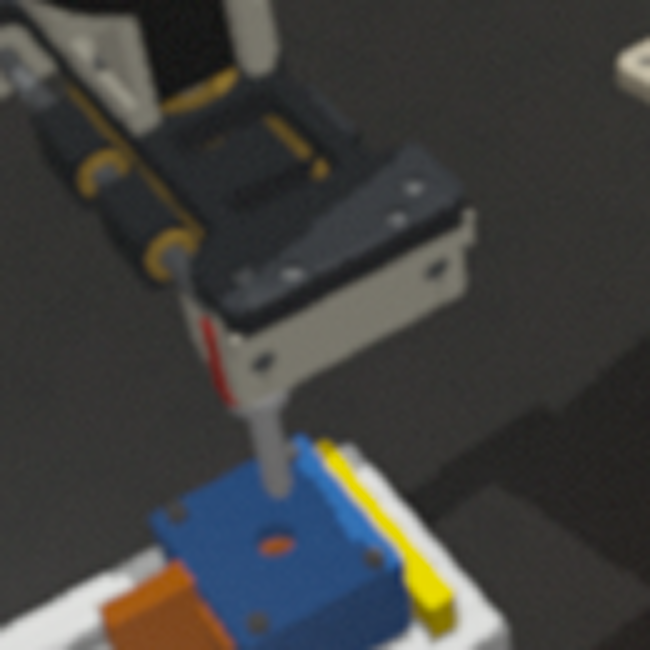

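jog_arm --pt "0 -0.5 -0.2 0.3 0 -0.9 1" --pt "0 -0.5 -0.2 0.3 0 -0.9 1" --pt "0 -0.5 -0.2 0.3 0 -0.9 1" --pt "0 -0.5 -0.2 0.3 0 -0.9 1"

```text
t: 22.08
tool_pos: [0.55, 0.0861, 0.1776]
orientation: [-0.96, 1.41, 1.181]
force: [0.2, -0.6, -1.0]
opening: 0.0118
```

```bash
python3 -c "
from h import *
print(rel(rampR(),ramp(0,0,43+65.5+10)))
c=shot('wrist','w16.png');np.savez('w16.npz',**c);print(proj(c,ramp(0,0,43)));crop(c,230,110,180,140,4,'w16c.png')
s=shot('scene','s16.png');np.savez('s16.npz',**s);crop(s,280,130,130,130,5,'s16c.png')"
```

```text
(array([1.364, 0.317, 0.255]), array([-0.27, -0.07,  0.29]))
[327.68392094 193.36851105]
```

View pics/w16c.png

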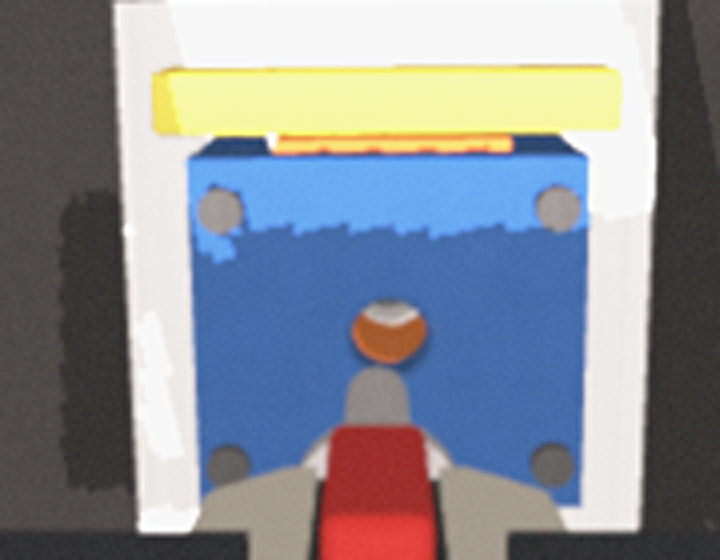

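View pics/s16c.png

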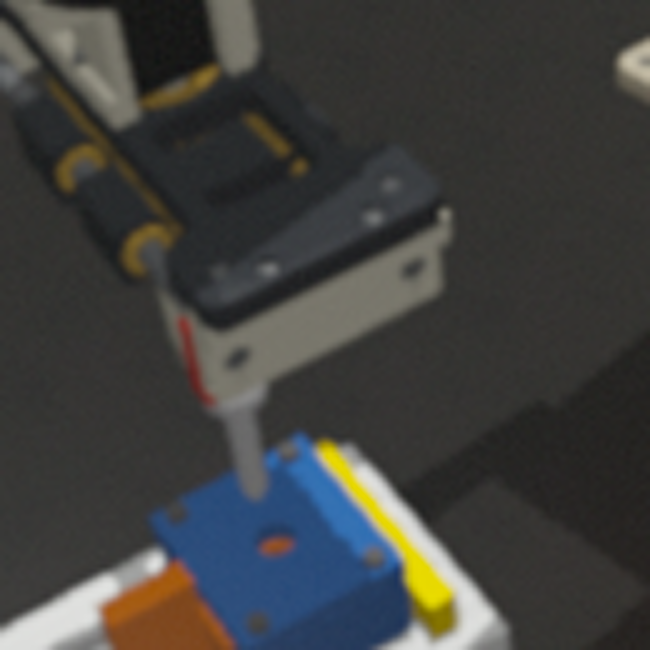

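jog_arm --pt "0.5 0.23 0.25 -0.2 0 0.3 1" --pt "0.9 0.23 0.25 -0.2 0 0.3 1" --pt "0.9 0.23 0.25 -0.2 0 0.3 1" --pt "0.9 0.23 0.25 -0.2 0 0.3 1" --pt "0.9 0.23 0.25 -0.2 0 0.3 1"

```text
t: 22.8
tool_pos: [0.5468, 0.0895, 0.1692]
orientation: [-0.959, 1.411, 1.188]
force: [-0.5, -0.5, 0.2]
opening: 0.0116
```

```bash
python3 -c "
from h import *
print(rel(rampR(),ramp(-0.9,0,43+65.5)))
c=shot('wrist','w17.png');np.savez('w17.npz',**c);print(proj(c,ramp(0,0,43)));crop(c,230,110,180,140,4,'w17c.png')
s=shot('scene','s17.png');np.savez('s17.npz',**s);crop(s,280,130,130,130,5,'s17c.png')"
```

```text
(array([ 1.473, -0.01 , -0.016]), array([-0.05, -0.07,  0.  ]))
[323.97573975 200.12754496]
```

View pics/w17c.png

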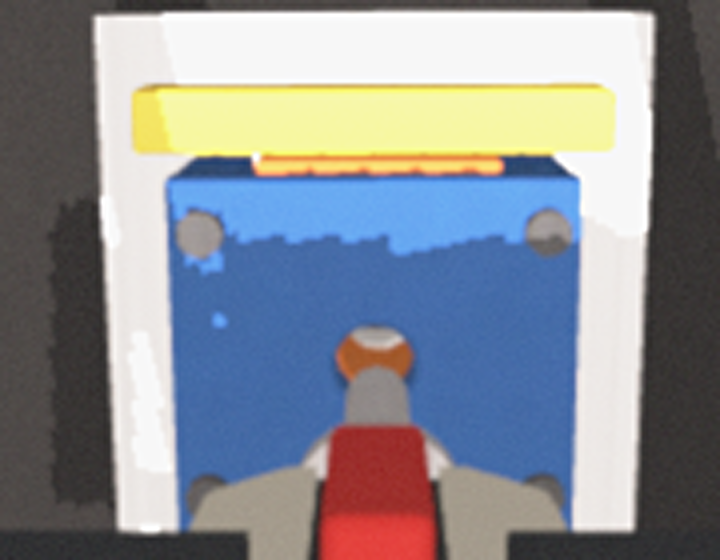

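View pics/s17c.png

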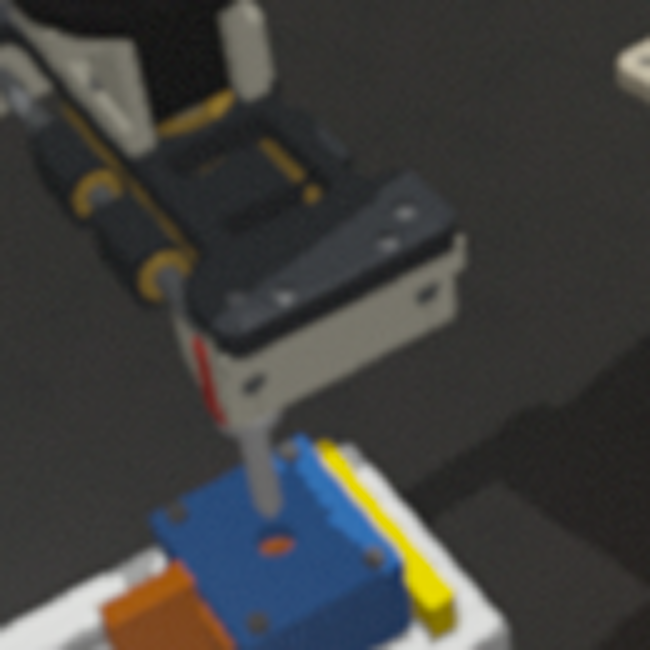

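```bash
python3 -c "
from h import *
st=robot.read_state();R=Rt.from_rotvec(st['orientation'])
c=load('w17.npz');s=load('s17.npz')
for l in (.0115,.0655):
  tip=st['tool_pos']+R.apply([l,.0009,0]); print(tip,proj(c,tip),proj(s,tip))
h=ramp(0,0,43);print(proj(s,h)); print('obs hole scene',280+(277.5)/5-.5,130+543.5/5-.5)"
```

```text
[0.54391734 0.09009908 0.15803668] [324.1391957  232.99558096] [328.5141541  213.14221613]
[0.5347157  0.09190774 0.10485719] [324.08595586 205.49974334] [333.00540481 233.18467768]
[334.06310541 238.26835545]
obs hole scene 335.0 238.2
```

jog_arm --pt "0.6 0.04 -0.03 0 0 0 1" --pt "1.2 0.04 -0.03 0 0 0 1" --pt "1.5 0.04 -0.03 0 0 0 1" --pt "1.8 0.04 -0.03 0 0 0 1" --pt "1.8 0.04 -0.03 0 0 0 1"

```text
t: 23.52
tool_pos: [0.5431, 0.0899, 0.1513]
orientation: [-0.959, 1.412, 1.189]
force: [-0.7, -0.1, -1.5]
opening: 0.0116
```

```bash
python3 -c "
from h import *
print(rel(rampR(),ramp(-0.5,0,54.5)),robot.read_state()['force'])
c=shot('wrist','w18.png');np.savez('w18.npz',**c);crop(c,230,110,180,140,4,'w18c.png')
s=shot('scene','s18.png');np.savez('s18.npz',**s);crop(s,280,130,130,130,5,'s18c.png')"
```

```text
(array([ 5.042, -0.026,  0.026]), array([-0.05, -0.08, -0.03])) [-0.72196298 -0.05045226 -1.54975675]
```

View pics/w18c.png

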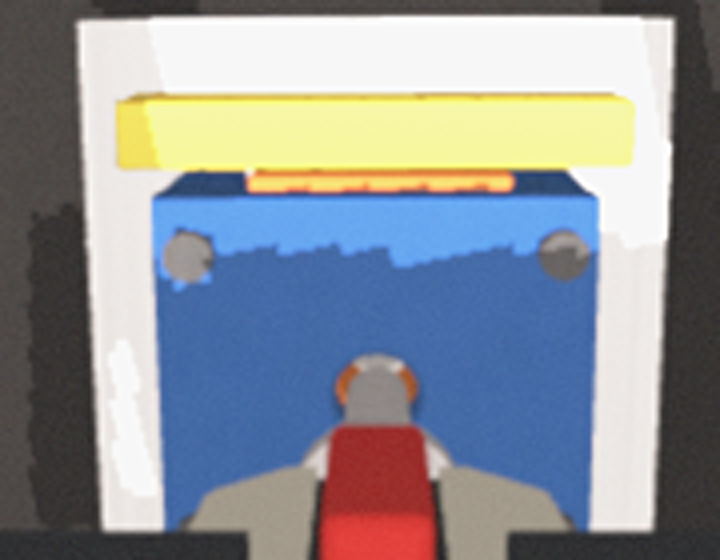

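View pics/s18c.png

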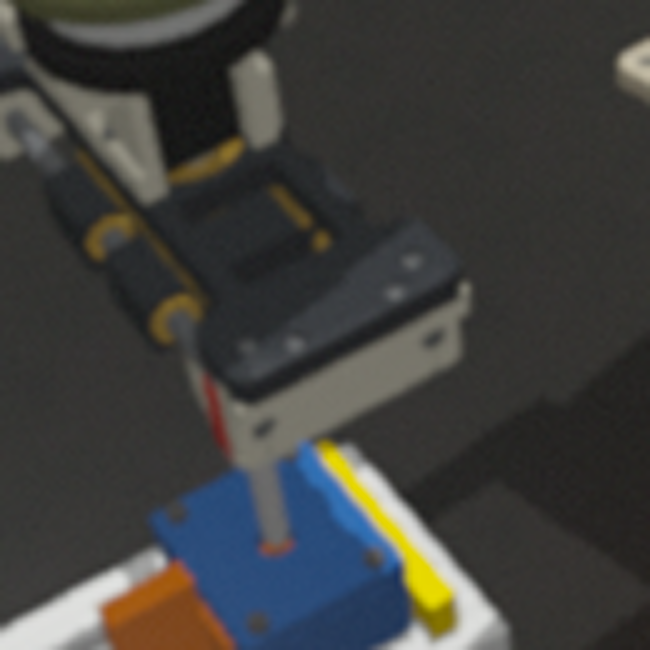

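jog_arm --pt "0.3 0 0 0 0 0 1" --pt "0.6 0 0 0 0 0 1" --pt "0.9 0 0 0 0 0 1" --pt "1.2 0 0 0 0 0 1" --pt "1.2 0 0 0 0 0 1"

```text
t: 24.25
tool_pos: [0.541, 0.0903, 0.1395]
orientation: [-0.959, 1.412, 1.189]
force: [0.7, -0.2, -0.3]
opening: 0.012
```

```bash
python3 -c "
from h import *
print(rel(rampR(),ramp(-0.5,0,54.5)),robot.read_state()['force'])"
```

```text
(array([ 3.841, -0.027,  0.025]), array([-0.05, -0.08, -0.03])) [ 0.72309792 -0.23378293 -0.34323504]
```

Free so far; continue into the block.

jog_arm --pt "0.3 0 0 0 0 0 1" --pt "0.6 0 0 0 0 0 1" --pt "0.9 0 0 0 0 0 1" --pt "1.2 0 0 0 0 0 1" --pt "1.2 0 0 0 0 0 1"

```text
t: 24.88
tool_pos: [0.5387, 0.0907, 0.1272]
orientation: [-0.959, 1.412, 1.189]
force: [-0.4, -1.1, -0.0]
opening: 0.0118
```

jog_arm --pt "0.3 0 0 0 0 0 1" --pt "0.6 0 0 0 0 0 1" --pt "0.9 0 0 0 0 0 1" --pt "1.2 0 0 0 0 0 1" --pt "1.2 0 0 0 0 0 1"

```text
t: 25.5
tool_pos: [0.5363, 0.0911, 0.115]
orientation: [-0.959, 1.413, 1.189]
force: [0.2, 0.3, -0.4]
opening: 0.0118
```

```bash
python3 -c "
from h import *
print(rel(rampR(),ramp(-0.5,0,54.5)),robot.read_state()['force'])
s=shot('scene','s19.png');crop(s,280,130,130,130,5,'s19c.png')"
```

```text
(array([ 1.354, -0.073,  0.038]), array([-0.05, -0.1 , -0.1 ])) [ 0.15587295  0.28473744 -0.40726903]
```

View pics/s19c.png

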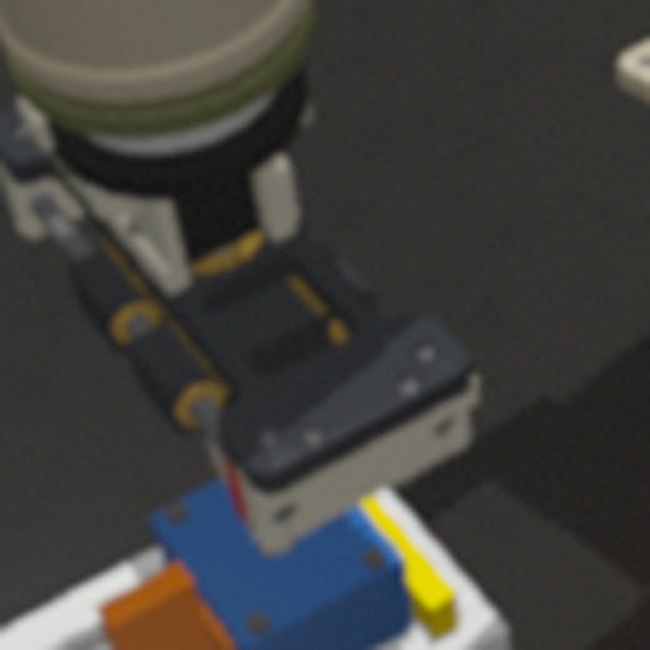

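jog_arm --pt "0.2 -0.05 0.03 0 0 0 1" --pt "0.4 -0.05 0.03 0 0 0 1" --pt "0.6 -0.05 0.03 0 0 0 1" --pt "0.6 -0.05 0.03 0 0 0 1"

```text
t: 26.05
tool_pos: [0.5358, 0.0915, 0.109]
orientation: [-0.959, 1.413, 1.189]
force: [-0.0, -0.0, -0.2]
opening: 0.0118
```

jog_arm --pt "0.2 0 0 0 0 0 1" --pt "0.4 0 0 0 0 0 1" --pt "0.5 0 0 0 0 0 1" --pt "0.5 0 0 0 0 0 1"

```text
t: 26.55
tool_pos: [0.5348, 0.0917, 0.104]
orientation: [-0.959, 1.413, 1.19]
force: [-0.2, -0.4, 0.8]
opening: 0.0118
```

```bash
python3 -c "
from h import *
print(rel(rampR(),ramp(-0.5,0,54.5)),robot.read_state()['force'])"
```

```text
(array([ 0.239, -0.033,  0.011]), array([-0.05, -0.1 , -0.12])) [-0.15439329 -0.39544806  0.79712765]
```

Through the plate with no resistance; now the last couple of mm until the collar seats.

jog_arm --pt "0.1 0 0 0 0 0 1" --pt "0.15 0 0 0 0 0 1" --pt "0.15 0 0 0 0 0 1"

```text
t: 26.92
tool_pos: [0.5345, 0.0917, 0.1025]
orientation: [-0.959, 1.413, 1.19]
force: [-0.0, -0.6, -0.2]
opening: 0.0117
```

jog_arm --pt "0.08 0 0 0 0 0 1" --pt "0.1 0 0 0 0 0 1" --pt "0.1 0 0 0 0 0 1"

```text
t: 27.3
tool_pos: [0.5344, 0.0918, 0.1015]
orientation: [-0.959, 1.413, 1.19]
force: [-0.6, -0.8, 0.6]
opening: 0.0119
```

jog_arm --pt "0.05 0 0 0 0 0 1" --pt "0.1 0 0 0 0 0 1" --pt "0.1 0 0 0 0 0 1"

```text
t: 27.68
tool_pos: [0.5344, 0.0918, 0.1015]
orientation: [-0.959, 1.413, 1.189]
force: [-2.1, -0.1, 7.2]
opening: 0.012
```

```bash
python3 -c "
from h import *
print(rel(rampR(),ramp(-0.5,0,54.5)),robot.read_state()['force'])"
```

```text
(array([-0.015, -0.027,  0.012]), array([-0.05, -0.1 , -0.09])) [-2.12326064 -0.09946695  7.16112421]
```

jog_arm --pt "0 0 0 0 0 0 0.6" --pt "0 0 0 0 0 0 0.6" --pt "0 0 0 0 0 0 0.6"

```text
t: 28.05
tool_pos: [0.5343, 0.0918, 0.1012]
orientation: [-0.959, 1.413, 1.19]
force: [0.4, 0.1, 0.7]
opening: 0.0353
```

jog_arm --pt "-1 0 0 0 0 0 0.6" --pt "-4 0 0 0 0 0 0.6" --pt "-9 0 0 0 0 0 0.6" --pt "-12 -1 0 0 0 0 0.6" --pt "-12 -6 0 0 0 0 0.6"

```text
t: 28.68
tool_pos: [0.6156, 0.0765, 0.2154]
orientation: [-0.964, 1.405, 1.185]
force: [1.1, -0.9, -0.1]
opening: 0.0372
```

jog_arm --pt "-4 -4 -6 0 0 0 0.5" --pt "-8 -4 -12 0 0 0 0.5" --pt "-8 -4 -17 0 0 0 0.5" --pt "-8 -4 -17 0 0 0 0.5"

```text
t: 29.18
tool_pos: [0.6335, -0.1047, 0.2897]
orientation: [-0.963, 1.405, 1.179]
force: [0.1, 0.7, 0.4]
opening: 0.0466
```

```bash
python3 -c "
from h import *
s=shot('scene','s20.png');np.savez('s20.npz',**s);crop(s,280,170,120,110,5,'s20c.png')
t=shot('top','t20.png')
c=shot('wrist','w20.png');print(robot.read_state())
print(proj(s,ramp(0,0,82)),proj(s,ramp(0,0,48)))"
```

```text
{'t': 29.325, 'q': array([-0.23484264,  0.4049399 ,  1.05053268, -0.00475791,  1.85324887,
       -1.60476277]), 'dq': array([ 0.03702763,  0.00546669,  0.01444584,  0.00753446, -0.00416008,
        0.00441178]), 'joint_torque': array([ -2.34105371, -69.87497091, -49.47036624,  -0.38338244,
         1.27873901,  -0.17243728]), 'tool_pos': array([ 0.63339367, -0.10067244,  0.28764379]), 'orientation': array([-0.96262816,  1.4044943 ,  1.18402738]), 'force': array([-0.354949  ,  0.77879286, -0.81696624]), 'wrist_torque': array([-0.04652203, -0.05544861, -0.01357901]), 'opening': 0.04616240764757313}
[330.95228339 224.44574362] [333.67822438 236.55817089]
```

View pics/s20c.png

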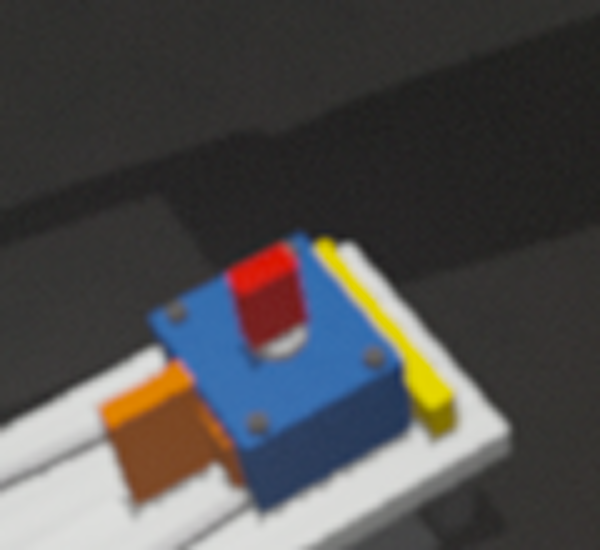

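View pics/s20.png

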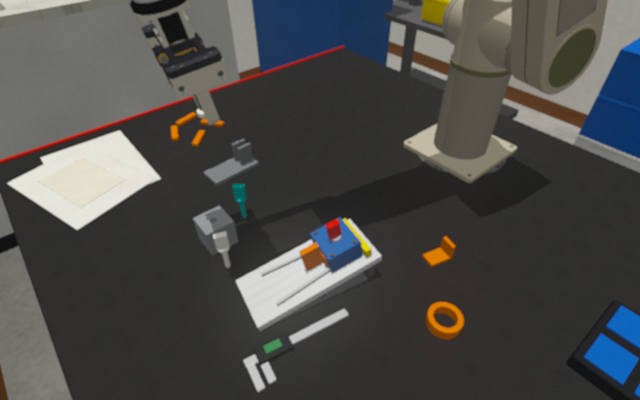

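View pics/w20.png

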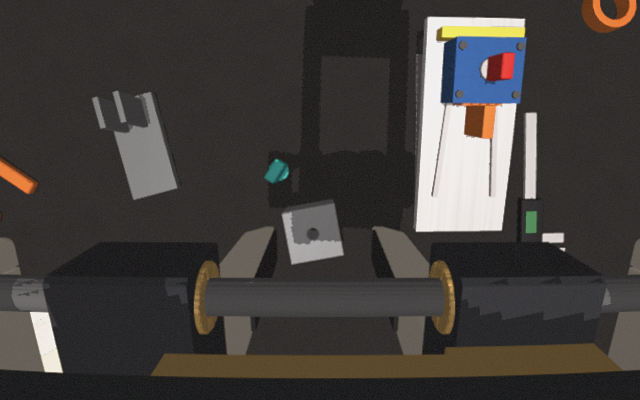

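```bash
python3 -c "
from h import *
print(ticket.close_job())"
```

```text
the job is handed in; nothing more can be done
None
```

The job is done in the order asked and handed in at about 29 s of the 67 s allowed. I have no verdict back from the hand-in.

**What I did**
- **Block onto the plate:** I took the orange block from its holder by its sides and set it on the lower end of the plate with the fin downhill. I felt the contact at about 7 N, then let go.
- **Up to the stop:** I took the block by the fin and slid it under the bridge. The last millimetres were slow steps until the stop resisted at about 5 N and the block stopped advancing, then I let go.
- **Lock pin:** I pushed the red-headed pin in square to the slope. It went down without resistance and seated at about 7 N, within 0.2 mm of the expected height. I let go and moved the arm clear.

**Last checks**
- **Pin:** The final pictures show it upright, with its collar on the bridge.
- **Bystanders:** In the final pictures the caliper, ring and bracket look where they were at the start, though I did not measure them. The two look-alike pins are still standing.
- **Arm:** The gripper is clear of everything, about 0.29 m above the table.

**Checks that disagreed or were limited**
- Heights measured with two cameras came out 2–4 mm high. I corrected the slope's height from the contact when setting the block down.
- Just before the pin went in, the scene camera put the roof hole about 1 mm further uphill than the wrist camera did. I split the difference, and the pin went in freely.
- I know the block rests on the stop from the force and the wrist pictures. A gap under about 1 mm would not show.

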